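# Load the egg cooker and set its pull-to-turn dial

## Task

Take the brown egg from its wooden stand and stand it upright in the steel ring on top of the egg cooker, without dropping it. Then set the cooker's dial, which is locked while it is in: pull it straight out, turn it clockwise to the middle one of the three white dots and push it fully back in so that it locks there. Leave the tin beside the egg stand where it is.

Things in the scene. Friction and masses are not known exactly. Their poses are not given: they have to be found in the camera images.
- egg_center (a point): centre (half-way up, on its axis) of a rigid brown egg, 62 mm long (z), 46 mm in diameter at this height, about 65 g. It stands upright in the ring of the wooden stand; the ring's top is 20 mm below this point
- egg_stand: fixed wooden egg stand, origin at the centre of its underside: a round foot 68 mm wide and 10 mm high with a ring on it, 43 mm in outer and 35 mm in inner diameter, 16 mm high. Stand and tin may stand in either order, side by side
- cooker: fixed cream-coloured egg cooker, 220 mm deep, 160 mm wide (y). x: from front to back. Origin on its underside, mid-width, 120 mm behind its front edge. The rear 130 mm are a level deck 73 mm high with a steel ring on it; the front is a black control panel that slopes 35 degrees from level, down towards the robot, with the dial in its middle
- egg_seat (a point): where the egg's centre lies when the egg stands in the steel ring on the cooker's deck. x: from the cooker's front to its back, z up. The ring has 43 mm outer and 35 mm inner diameter and is 16 mm high; its top is 20 mm below this point
- dial_grip (a point): point on the dial's axis at the height to grip it; moves with the dial. z: the axis, straight out of the sloping panel. x: along the grip bar towards its white pointer line. The black bar is 66 mm long (x), 18 mm wide (y); its top is 8 mm above this point; it stands on a round skirt 80 mm wide, whose upper face is 22 mm below this point (the panel 32 mm while the dial is in)
- dial (a joint): dial angle, rad, growing clockwise as seen from outside; range -0.2 to 1.81. Red mark (off) at 0 with some play, small white dot at 0.63, middle dot (medium size) at 1.15, large dot at 1.68. In, it is locked at its mark; it turns between marks only when pulled out 10 mm or more (friction 0.04 N m) and goes in only within about 0.12 rad of a mark. At 0 it points 55 degrees left of up the slope
- dial_pull (a joint): how far the dial is pulled out along its axis, m: 0 fully in, 0.016 stop. Friction of about 2.5 N holds it wherever it is left; no spring
- tin_small: small food tin, 75 mm wide and 58 mm high, beside the egg stand; origin at the centre of its underside; to be left alone
- honey_jar: glass honey jar, 71 mm wide and 110 mm high, on the hob right of the cooker, fixed there; origin at the centre of its underside; not needed

How it is judged:
By the outcome, as a careful person would: the job done as asked, in the order asked, and still so for the second after the job is handed in, with the robot touching nothing.
It also fails if it takes over 51 s, if anything falls off the work surface, if the arm or the gripper's body presses on something with over 40 N, if the wrist force passes 120 N, or if a joint passes its speed limit or range.

## Robot

A 6-joint arm with a two-finger parallel gripper is mounted at the origin on a cart in front of the work surface, level with it; the furniture and walls round the work are solid. World frame = base frame: x ahead of the robot, y to its left, z up, the work surface at z = 0. Lengths are in m, angles in rad, forces in N, time in s.
With the tool pointing down it reaches from about 0.3 to 0.875 m from the base axis. Payload 4.2 kg.
Tool frame: the origin (TCP) lies midway between the tips of the shut fingers; the grasp point (between the pads) lies 19 mm behind it (bot.grip_point_offset is the z of the grasp point in the tool frame, in m); z points along the fingers, y is the line along which they close (so a half turn about z gives the same grasp; the last joint's range is limited). The gripper opens to 85 mm and grips with 20 to 120 N. Pads are 22 mm wide; open, the fingers measure 114 mm over their backs; the gripper's body (76 mm by 85 mm) begins 54 mm behind the grasp point. The pads swing forward as they close: fully open they stand 13 mm farther back than shut.
Start: joints at [1.095, 0.32, 1.565, -0, 1.257, -0.02], TCP at [0.253, 0.516, 0.194] pointing down, gripper open.
Joint ranges: [-3.11, 3.11], [-0.84, 2.01], [0.21, 2.61], [-1.34, 4.49], [0.05, 2.63], [-2.56, 2.56]. Speed limits (rad/s): [2.57, 2.57, 3.14, 3.14, 3.14, 3.14].

## Interface

Orientations are given as a unit quaternion [w, x, y, z].
In Python, from station import bot gives the robot as it stands.
- The arm moves only by the shell command python3 -m handwheel 'ROWS'. ROWS is JSON, a list of rows, each an object of numbers: "dx", "dy", "dz": the shift along the tool's x, y, z each as a share of 400 mm, from -1 to 1; "ax", "ay", "az": the turn, a rotation vector about the tool's x, y, z each as a share of pi rad, from -1 to 1; "jaw": the opening, from 0 (shut) to 1 (fully open). In form: [{"dx": .., "dy": .., "dz": .., "ax": .., "ay": .., "az": .., "jaw": ..}, ...]. A call has 1 to 10 rows; each row is the pose to reach, as a shift and turn from the pose commanded when the call began, along the tool's axes at that moment, turning the shorter way round; what a row does not reach only later rows make up. A row lasts 1/12 s, in which the tool goes at most 41.7 mm and 7.16 degrees, less where a joint would pass 70% of its speed; a pose out of reach is approached as far as the arm can. A call with a number of a shift or a turn outside -1 to 1 is refused whole. A call with a gripper value outside its range is refused whole. The fingers move at their own pace and stop on an object; the grip force is fixed at half the most. Time passes only in rows, so rows that repeat a pose let the fingers close. It gives the time, the measured TCP pose, the force, the opening and the grip force at its end, in the units of the state.
- bot.sense(): the state, without advancing time (a new reading comes with each control period).
- bot.grab_frame(name): name is "scene" or "side" or "wrist"; returns the picture (480x640x3 uint8, red, green, blue); there is no depth.
- bot.camera_info(name): a dict with "fx", "fy", "cx", "cy" (pixels), "position" and "attitude" of the camera in the world. Camera axes: x right, y down, z forward; pixel columns grow to the right and rows downward; lengths in m; the calibration is good to about 2 mm. A picture is of the moment at which its call begins: read the wrist's pose just before it. camera_info takes no time and is no camera call; for the wrist camera it gives the pose at the moment of the call.
- bot.sign_off(): hands the job in; it is judged then, once.
The state is a dict: "time": time; "qpos": joint angles; "qd": joint speeds; "effort": joint torques, N m; "ee_pos": TCP position; "eef_rot": TCP orientation; "contact_force": force on the tool from outside, world axes, zero at the start; "torque": the same for the moment, N m; "grip_width": opening from 0.0 (shut) to 1.0 (fully open); "grip_force": force on a finger pad.
Only numpy, scipy, OpenCV 4.12 (cv2) and the standard library are available. Lean on these libraries where they do the work, as an engineer would, in place of code of your own. Each camera call takes 0.05 s, during which the arm holds its last target. There are 200 camera calls.

## Working session

There is one attempt and no reset: what is moved stays moved. The work goes in short steps, Python scripts to look and compute and a shell command to move; the robot and the scene stay as the last step left them, time stands still between calls to the robot, and variables do not carry over. Pictures are saved under pics/ and viewed, at most 10 in all, crops included, and the job is handed in when it is done.

```bash
mkdir -p pics; ls
python3 - <<'E'
from station import bot
import cv2
for n in ["scene","side","wrist"]:
    print(n,bot.camera_info(n))
    cv2.imwrite(f"pics/{n}0.png",bot.grab_frame(n)[:,:,::-1])
print(bot.sense(),bot.grip_point_offset)
E
```

```text
pics
scene {'fx': 469.6478992553053, 'fy': 469.6478992553053, 'cx': 326.8135600512425, 'cy': 237.45290261270435, 'position': array([-5.00230558e-05, -6.14243035e-01,  9.49374885e-01]), 'attitude': array([-0.34006695,  0.86941536, -0.33205086,  0.13495787])}
side {'fx': 590.0704181891497, 'fy': 590.0704181891497, 'cx': 314.35476839189636, 'cy': 239.69232038153618, 'position': array([0.32245143, 0.99053355, 0.80583761]), 'attitude': array([ 0.03935529, -0.0848428 ,  0.87975151, -0.4661439 ])}
wrist {'fx': 343.6433201270711, 'fy': 343.6433201270711, 'cx': 319.9984143498596, 'cy': 241.1616892205934, 'position': array([0.1813863 , 0.55370876, 0.3715259 ]), 'attitude': array([0.13287415, 0.83812077, 0.52261966, 0.08226011])}
{'time': 0.15, 'qpos': array([ 1.09499932e+00,  3.20160212e-01,  1.56542267e+00,  1.87382026e-05,
        1.25739224e+00, -1.99979373e-02]), 'qd': array([-0.00036845, -0.00121445, -0.00505858, -0.00046303, -0.00011354,
       -0.00231793]), 'effort': array([ 4.82294436e-04, -4.15844214e+01, -2.34343958e+01, -5.87531645e-05,
        6.07615118e-03, -1.63484074e-06]), 'ee_pos': array([0.25290403, 0.51592908, 0.19295745]), 'eef_rot': array([-1.78244549e-04,  2.25934637e-01,  9.74142219e-01, -6.67919748e-04]), 'contact_force': array([-0.47062337,  0.03141244, -0.22484178]), 'torque': array([ 0.00753449, -0.0039096 ,  0.00910004]), 'grip_force': 0.0, 'grip_width': 0.9993235914136523} -0.0187
```

View pics/scene0.png

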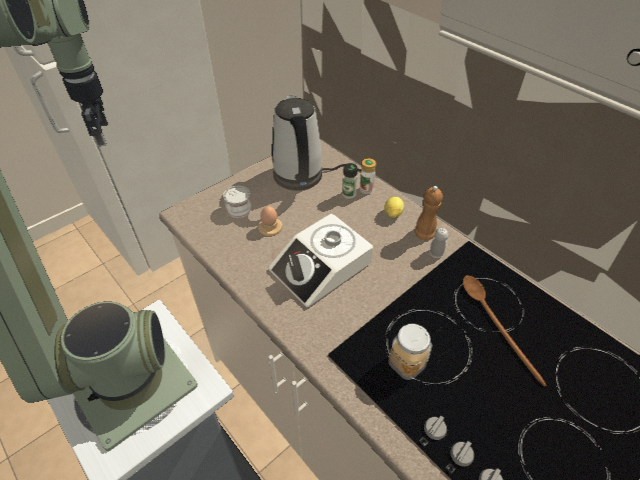

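View pics/side0.png

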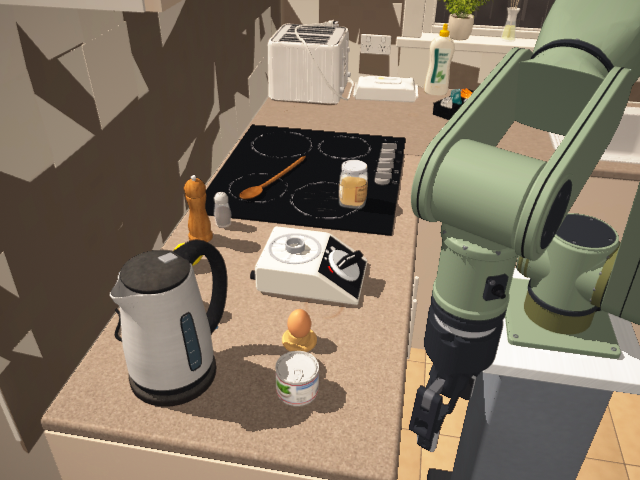

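The scene view shows the egg at about (269,216), the tin at (237,202) and the cooker at (322,260). The side view shows the egg at (299,324), the tin at (297,378) and the cooker at (312,266). I'll enlarge both for pixel positions.

Run:
```python
import cv2
a=cv2.imread("pics/scene0.png")[170:310,210:385];cv2.imwrite("pics/c1.png",cv2.resize(a,None,fx=4,fy=4,interpolation=cv2.INTER_CUBIC))
a=cv2.imread("pics/side0.png")[220:365,240:385];cv2.imwrite("pics/c2.png",cv2.resize(a,None,fx=4,fy=4,interpolation=cv2.INTER_CUBIC))
```

```text
(no output)
```

View pics/c1.png

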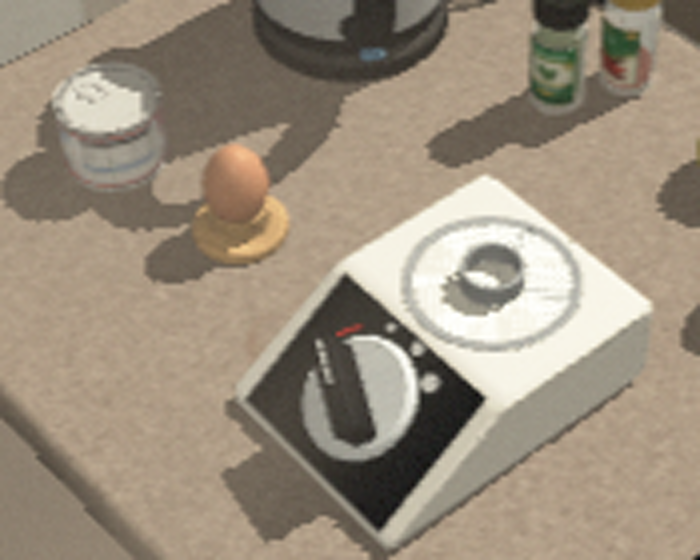

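View pics/c2.png

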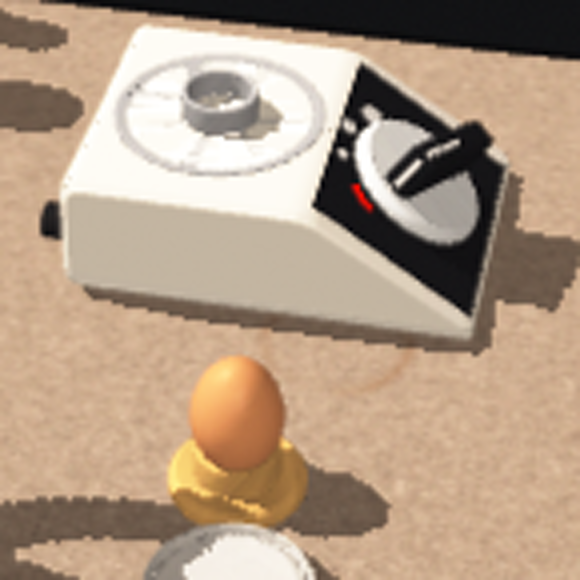

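Readings (crop px): the egg centre is at scene (236,184) and side (238,413). The ring-top centre is at scene (493,264) and side (221,92). The panel, deck and skirt corners go into a fit.

```bash
cat > h.py <<'E'
import numpy as np
from station import bot
from scipy.spatial.transform import Rotation as R
from scipy.optimize import least_squares
def rot(q): return R.from_quat(np.roll(q,-1))
def proj(c,p): 
    v=rot(c["attitude"]).inv().apply(np.atleast_2d(p)-c["position"]); return np.c_[c["fx"]*v[:,0]/v[:,2]+c["cx"],c["fy"]*v[:,1]/v[:,2]+c["cy"]]
def onz(c,uv,z):
    d=rot(c["attitude"]).apply([(uv[0]-c["cx"])/c["fx"],(uv[1]-c["cy"])/c["fy"],1]); return c["position"]+d*(z-c["position"][2])/d[2]
E
python3 - <<'E'
from h import *
S,D=bot.camera_info("scene"),bot.camera_info("side")
f=lambda l:np.array(l)/4+[210,170]
g=lambda l:np.array(l)/4+[240,220]
print("egg",onz(S,f([236,184]),.046),onz(D,g([238,413]),.046))
print("ring",onz(S,f([493,264]),.089),onz(D,g([221,92]),.089))
t=np.deg2rad(35); n=np.array([-np.sin(t),0,np.cos(t)]); pc=np.array([-.075,0,.0415])
M=np.array([[-.03,.08,.073],[-.03,-.08,.073],[-.12,.08,.010],[-.12,-.08,.010],[.1,.08,.073],[.1,-.08,.073],pc+n*.01])
a=f([[345,272],[490,400],[240,400],[380,535],[487,178],[650,305],[360,397]])
b=g([[315,207],[358,60],[470,315],[508,165],[68,200],[140,30],[420,181]])
T=lambda p:R.from_euler('z',p[2]).apply(M)+[p[0],p[1],0]
def res(p): return np.r_[(proj(S,T(p))-a).ravel(),(proj(D,T(p))-b).ravel()]
r=least_squares(res,[.55,.1,0.],loss='soft_l1');p=r.x
print(p,np.round(res(p).reshape(2,7,2),1))
Rz=R.from_euler('z',p[2])
print("grip dial", Rz.apply(pc+n*.032)+[p[0],p[1],0],"ring in cooker frame",[Rz.inv().apply(onz(c,u,.089)-[p[0],p[1],0]) for c,u in((S,f([493,264])),(D,g([221,92])))])
E
```

```text
egg [0.50320422 0.16929897 0.046     ] [0.49812277 0.17352869 0.046     ]
ring [ 0.55643412 -0.03180281  0.089     ] [ 0.54930571 -0.02593727  0.089     ]
[ 0.51929676 -0.03054602 -0.01580349] [[[-3.7 -2.7]
  [ 1.7  2.4]
  [-3.9 -1.3]
  [ 0.6  4.3]
  [-1.1 -2.2]
  [ 0.4 -0.3]
  [-3.1  0.3]]

 [[-3.2  1.7]
  [ 0.3 -3.8]
  [ 0.3  4.5]
  [ 0.7 -2.4]
  [-2.8 -4.8]
  [-1.  -3. ]
  [ 1.  -2.3]]]
grip dial [ 0.42595397 -0.02907075  0.06771287] ring in cooker frame [array([ 0.03715259, -0.00066976,  0.089     ]), array([0.02993237, 0.0050824 , 0.089     ])]
```

Run:
```python
from h import *
S,D=bot.camera_info("scene"),bot.camera_info("side")
f=lambda l:np.array(l)/4+[210,170]
g=lambda l:np.array(l)/4+[240,220]
t=np.deg2rad(35); n=np.array([-np.sin(t),0,np.cos(t)]); pc=np.array([-.075,0,.0415])
def M(w,xr): return np.array([[-.03,w,.073],[-.03,-w,.073],[-.12,w,.010],[-.12,-w,.010],[.095,.075,.073],[.095,-.075,.073],pc+n*.01,[xr,0,.089]])
a=f([[345,272],[490,400],[240,400],[380,535],[487,178],[650,305],[360,397],[493,264]])
b=g([[315,207],[358,60],[470,315],[508,165],[68,200],[140,30],[420,181],[221,92]])
T=lambda p:R.from_euler('z',p[2]).apply(M(p[3],p[4]))+[p[0],p[1],0]
def res(p): return np.r_[(proj(S,T(p))-a+p[5:7]).ravel(),(proj(D,T(p))-b+p[7:9]).ravel(),p[5:9]*1.]
for y0 in(0,.5,-.5):
    r=least_squares(res,[.55,0,y0,.075,.033,0,0,0,0],x_scale=[.1,.1,.1,.01,.01,1,1,1,1]);p=r.x
    print(r.cost,p.round(4))
print(np.round(res(p)[:-4].reshape(2,8,2),1))
Rz=R.from_euler('z',p[2])
print("grip dial", Rz.apply(pc+n*.032)+[p[0],p[1],0],"seat",Rz.apply([p[4],0,.109])+[p[0],p[1],0])
e=least_squares(lambda q:np.r_[proj(S,[*q,.046])[0]-f([236,184])+p[5:7],proj(D,[*q,.046])[0]-g([238,413])+p[7:9]],[.5,.17]);print("egg",e.x,e.fun)
s=bot.sense();print(rot(s["eef_rot"]).as_matrix().round(3))
```

```text
22.618423330369264 [ 5.2100e-01 -3.0100e-02 -1.3000e-03  6.8900e-02  3.1700e-02  1.2329e+00
  6.4800e-02  7.2450e-01  1.4109e+00]
22.618423330366106 [ 5.2100e-01 -3.0100e-02 -1.3000e-03  6.8900e-02  3.1700e-02  1.2329e+00
  6.4800e-02  7.2450e-01  1.4109e+00]
22.618423330365786 [ 5.2100e-01 -3.0100e-02 -1.3000e-03  6.8900e-02  3.1700e-02  1.2329e+00
  6.4800e-02  7.2450e-01  1.4109e+00]
[[[ 0.4 -0.4]
  [ 0.6 -0.9]
  [ 0.4  1.5]
  [ 0.1  1.2]
  [-0.3 -0.8]
  [-1.  -1.3]
  [-1.1  0.2]
  [-0.3  0.4]]

 [[-1.7 -0.2]
  [-1.1  0.2]
  [ 1.5  2.1]
  [-0.3  1.3]
  [ 0.4 -4. ]
  [-0.1  0.1]
  [ 1.  -1.1]
  [-0.4  0.2]]]
grip dial [ 0.42762104 -0.02993905  0.06771287] seat [ 0.55269246 -0.03010454  0.109     ]
egg [0.50029907 0.1705595 ] [ 0.10447873  0.31596257 -0.07426062  0.21628241]
[[-0.898  0.44  -0.001]
 [ 0.44   0.898 -0.001]
 [ 0.    -0.001 -1.   ]]
```

View pics/wrist0.png

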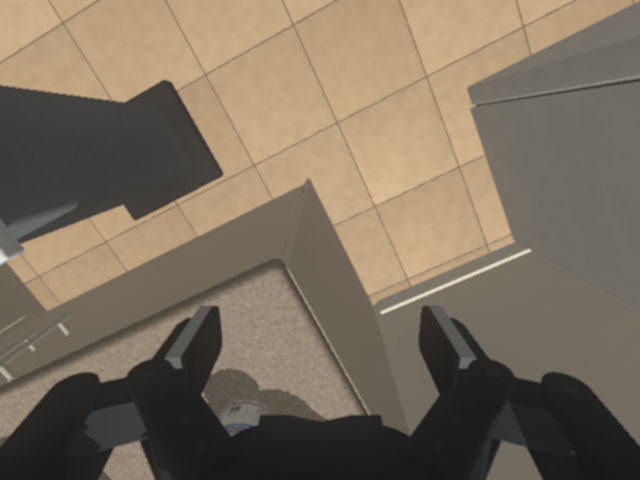

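The wrist view shows only the counter edge, floor and fridge, with image up along tool +x. The estimates agree with the given sizes: the egg is at (0.500,0.171), the seat at (0.553,-0.030) and the dial at (0.428,-0.030,0.068), with the cooker yaw near 0. Next I move above the egg with the fingers closing along world x, clear of the tin.

```bash
cat >> h.py <<'E'
def need(pos,Rm=None):
    s=bot.sense(); C=rot(s["eef_rot"]); d=C.inv().apply(np.array(pos)-s["ee_pos"])/.4
    a=np.zeros(3) if Rm is None else (C.inv()*R.from_matrix(Rm)).as_rotvec()/np.pi
    print("t",round(s["time"],2),"pos",s["ee_pos"].round(4),"need d",d.round(4),"a",a.round(4),"q",s["qpos"].round(2))
DOWN=np.array([[0,1,0],[1,0,0],[0,0,-1.]])  # tool x=+y, y=+x
E
python3 -m handwheel '[{"dx":-0.934,"dy":-0.503,"dz":0.1,"az":0.355,"jaw":1},{"dx":-0.934,"dy":-0.503,"dz":0.1,"az":0.355,"jaw":1},{"dx":-0.934,"dy":-0.503,"dz":0.1,"az":0.355,"jaw":1},{"dx":-0.934,"dy":-0.503,"dz":0.1,"az":0.355,"jaw":1},{"dx":-0.934,"dy":-0.503,"dz":0.1,"az":0.355,"jaw":1},{"dx":-0.934,"dy":-0.503,"dz":0.1,"az":0.355,"jaw":1},{"dx":-0.934,"dy":-0.503,"dz":0.1,"az":0.355,"jaw":1},{"dx":-0.934,"dy":-0.503,"dz":0.1,"az":0.355,"jaw":1},{"dx":-0.934,"dy":-0.503,"dz":0.1,"az":0.355,"jaw":1},{"dx":-0.934,"dy":-0.503,"dz":0.1,"az":0.355,"jaw":1}]'
python3 -c "
from h import *
need([.5,.171,.15],DOWN)"
```

```text
t 0.15 pos [0.2529 0.5159 0.193 ] need d [-0.9343 -0.5022  0.108 ] a [-4.000e-04  2.000e-04  3.549e-01] q [ 1.09  0.32  1.57  0.    1.26 -0.02]$[0]: bad value
```

```bash
python3 -m handwheel '[{"dx":-0.934,"dy":-0.503,"dz":0.1,"ax":0,"ay":0,"az":0.355,"jaw":1},{"dx":-0.934,"dy":-0.503,"dz":0.1,"ax":0,"ay":0,"az":0.355,"jaw":1},{"dx":-0.934,"dy":-0.503,"dz":0.1,"ax":0,"ay":0,"az":0.355,"jaw":1},{"dx":-0.934,"dy":-0.503,"dz":0.1,"ax":0,"ay":0,"az":0.355,"jaw":1},{"dx":-0.934,"dy":-0.503,"dz":0.1,"ax":0,"ay":0,"az":0.355,"jaw":1},{"dx":-0.934,"dy":-0.503,"dz":0.1,"ax":0,"ay":0,"az":0.355,"jaw":1},{"dx":-0.934,"dy":-0.503,"dz":0.1,"ax":0,"ay":0,"az":0.355,"jaw":1},{"dx":-0.934,"dy":-0.503,"dz":0.1,"ax":0,"ay":0,"az":0.355,"jaw":1},{"dx":-0.934,"dy":-0.503,"dz":0.1,"ax":0,"ay":0,"az":0.355,"jaw":1},{"dx":-0.934,"dy":-0.503,"dz":0.1,"ax":0,"ay":0,"az":0.355,"jaw":1}]'
python3 -c "
from h import *
need([.5,.171,.15],DOWN)"
```

```text
time: 0.98
ee_pos: [0.4951, 0.177, 0.1543]
eef_rot: [-0.0, 0.709, 0.706, 0.0]
contact_force: [0.6, 0.4, 0.3]
grip_width: 0.999
grip_force: 0.0
t 0.98 pos [0.4951 0.177  0.1543] need d [-0.015   0.0122  0.0107] a [-0.     -0.     -0.0014] q [0.32 0.27 1.74 0.   1.13 0.33]
```

```bash
python3 -m handwheel '[{"dx":-0.015,"dy":0.012,"dz":0.01,"ax":0,"ay":0,"az":0,"jaw":1},{"dx":-0.015,"dy":0.012,"dz":0.01,"ax":0,"ay":0,"az":0,"jaw":1},{"dx":-0.015,"dy":0.012,"dz":0.01,"ax":0,"ay":0,"az":0,"jaw":1}]'
python3 - <<'E'
from h import *
import cv2
need([.5,.171,.15],DOWN)
W=bot.camera_info("wrist");im=bot.grab_frame("wrist")
np.save("w1.npy",W,allow_pickle=True)
cv2.imwrite("pics/w1.png",im[:,:,::-1])
print(proj(W,[[.5,.1706,.046],[.5,.1706,.077],[.5,.1706,0]]).round(1))
E
```

```text
time: 1.23
ee_pos: [0.4987, 0.173, 0.15]
eef_rot: [-0.001, 0.708, 0.707, -0.0]
contact_force: [0.2, 0.2, 1.1]
grip_width: 0.999
grip_force: 0.0
t 1.23 pos [0.4987 0.173  0.15  ] need d [-0.0049  0.0032  0.    ] a [-0.0006 -0.0001 -0.0005] q [0.31 0.28 1.74 0.   1.12 0.31]
[[322.3 233.1]
 [322.4 244.5]
 [322.1 219.7]]
```

View pics/w1.png

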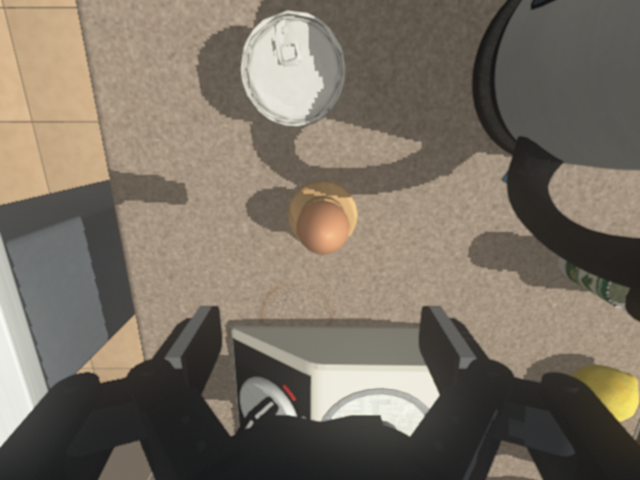

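The wrist view shows the egg outline centred at (324,226), the stand foot behind it at (323,213), and the tin at (293,68).

Run:
```python
from h import *
W=bot.camera_info("wrist")
print(onz(W,(324,226),.048),onz(W,(323,215),.005),onz(W,(293,68),.058))
need([.5,.173,.031],DOWN)
```

```text
[0.50128128 0.1781032  0.048     ] [0.50069597 0.17724978 0.005     ] [0.47865598 0.29758304 0.058     ]
t 1.28 pos [0.4985 0.1737 0.1503] need d [-0.002   0.0041  0.2984] a [-0.0003 -0.0002  0.    ] q [0.31 0.28 1.74 0.   1.12 0.31]
```

```bash
python3 -m handwheel '[{"dx":0.006,"dy":0.006,"dz":0.08,"ax":0,"ay":0,"az":0,"jaw":1},{"dx":0.006,"dy":0.006,"dz":0.16,"ax":0,"ay":0,"az":0,"jaw":1},{"dx":0.006,"dy":0.006,"dz":0.23,"ax":0,"ay":0,"az":0,"jaw":1},{"dx":0.006,"dy":0.006,"dz":0.28,"ax":0,"ay":0,"az":0,"jaw":1},{"dx":0.006,"dy":0.006,"dz":0.308,"ax":0,"ay":0,"az":0,"jaw":1},{"dx":0.006,"dy":0.006,"dz":0.308,"ax":0,"ay":0,"az":0,"jaw":1},{"dx":0.006,"dy":0.006,"dz":0.308,"ax":0,"ay":0,"az":0,"jaw":1}]'
python3 - <<'E'
from h import *
import cv2
need([.501,.176,.027],DOWN)
im=bot.grab_frame("side")[250:400,220:380];a=cv2.resize(im,None,fx=2.5,fy=2.5,interpolation=cv2.INTER_CUBIC)
im=bot.grab_frame("wrist")[200:440,140:500];b=cv2.resize(im,None,fx=1.04,fy=1.5625)
cv2.imwrite("pics/g1.png",np.hstack([a,b])[:,:,::-1])
E
```

```text
time: 1.87
ee_pos: [0.5009, 0.1768, 0.0274]
eef_rot: [-0.0, 0.706, 0.708, -0.0]
contact_force: [0.3, 0.9, -0.1]
grip_width: 1.0
grip_force: 0.0
t 1.87 pos [0.5009 0.1768 0.0274] need d [-0.002   0.0003  0.001 ] a [-0.0002 -0.      0.0007] q [0.32 0.42 1.89 0.   0.84 0.32]
```

View pics/g1.png

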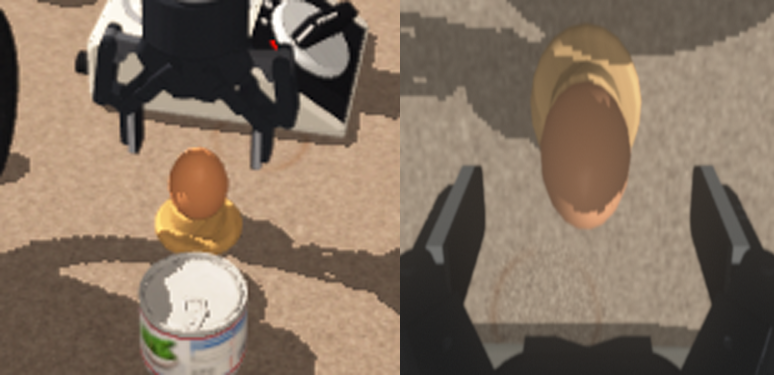

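The crop shows the open fingers level with the egg but apparently short of it in +y (tips at row ~165, egg centre ~185 in the side crop). I'll check numerically.

Run:
```python
from h import *
W=bot.camera_info("wrist");D=bot.camera_info("side");s=bot.sense();C=rot(s["eef_rot"])
for nm,c in(("wrist",W),("side",D)):
  for p in([0,.0425,-.013],[0,-.0425,-.013],[.011,.0425,-.013],[0,.0425,-.035],[0,0,-.022]): print(nm,p,proj(c,s["ee_pos"]+C.apply(p)).round(1))
u=(586/1.04+140,155/1.5625+200);print(u,onz(W,u,.046),"side",onz(D,(198/2.5+220,184/2.5+250),.046))
```

```text
wrist [0, 0.0425, -0.013] [[400.5 291.8]]
wrist [0, -0.0425, -0.013] [[240.8 291.7]]
wrist [0.011, 0.0425, -0.013] [[402.  272.7]]
wrist [0, 0.0425, -0.035] [[410.9 312.7]]
wrist [0, 0, -0.022] [[320.7 299.7]]
side [0, 0.0425, -0.013] [[275.3 322.8]]
side [0, -0.0425, -0.013] [[319.1 328.8]]
side [0.011, 0.0425, -0.013] [[273.9 326.6]]
side [0, 0.0425, -0.035] [[275. 314.]]
side [0, 0, -0.022] [[297.1 322.2]]
(703.4615384615385, 299.2) [0.70225841 0.17461686 0.046     ] side [0.49847824 0.1745946  0.046     ]
```

Run:
```python
from h import *
W=bot.camera_info("wrist");D=bot.camera_info("side");s=bot.sense()
def atY(c,uv,y):
    d=rot(c["attitude"]).apply([(uv[0]-c["cx"])/c["fx"],(uv[1]-c["cy"])/c["fy"],1]);return c["position"]+d*(y-c["position"][1])/d[1]
G=lambda u,v:(u/2.5+220,v/2.5+250)
for u in ((130,152),(141,150),(252,167),(268,162),(198,218),(198,149)): print(u,[atY(D,G(*u),y).round(4) for y in (.166,.177,.188)])
H=lambda u,v:((u-400)/1.04+140,v/1.5625+200)
for u in ((483,168),(691,168),(460,166),(715,166)): print(u,H(*u),[atY(W,H(*u),y).round(4) for y in(.166,.177,.188)])
```

```text
(130, 152) [array([0.5532, 0.166 , 0.0612]), array([0.5501, 0.177 , 0.0711]), array([0.547, 0.188, 0.081])]
(141, 150) [array([0.5444, 0.166 , 0.0647]), array([0.5415, 0.177 , 0.0746]), array([0.5385, 0.188 , 0.0845])]
(252, 167) [array([0.4587, 0.166 , 0.0626]), array([0.4569, 0.177 , 0.0725]), array([0.4551, 0.188 , 0.0824])]
(268, 162) [array([0.4467, 0.166 , 0.0696]), array([0.445 , 0.177 , 0.0794]), array([0.4434, 0.188 , 0.0893])]
(198, 218) [array([0.5005, 0.166 , 0.0025]), array([0.4981, 0.177 , 0.0132]), array([0.4957, 0.188 , 0.0239])]
(198, 149) [array([0.5002, 0.166 , 0.0733]), array([0.4978, 0.177 , 0.083 ]), array([0.4954, 0.188 , 0.0928])]
(483, 168) (219.80769230769232, 307.52) [array([0.447 , 0.166 , 0.0395]), array([0.4535, 0.177 , 0.0595]), array([0.46  , 0.188 , 0.0794])]
(691, 168) (419.8076923076923, 307.52) [array([0.5566, 0.166 , 0.0394]), array([0.55  , 0.177 , 0.0593]), array([0.5435, 0.188 , 0.0793])]
(460, 166) (197.69230769230768, 306.24) [array([0.4344, 0.166 , 0.0381]), array([0.4424, 0.177 , 0.0582]), array([0.4504, 0.188 , 0.0783])]
(715, 166) (442.88461538461536, 306.24) [array([0.5697, 0.166 , 0.0379]), array([0.5616, 0.177 , 0.0581]), array([0.5535, 0.188 , 0.0782])]
```

Run:
```python
from h import *
import cv2
s=bot.sense();C=rot(s["eef_rot"]);out=[]
for nm,(x0,y0,w,h) in (("scene",(220,120,90,135)),("side",(245,235,90,135))):
    c=bot.camera_info(nm);im=bot.grab_frame(nm)[y0:y0+h,x0:x0+w]
    k=4.4;im=cv2.resize(im,None,fx=k,fy=k,interpolation=cv2.INTER_CUBIC)
    P=lambda p:tuple(int(v) for v in (proj(c,p)[0]-[x0,y0])*k)
    for p,col in(([0,0,0],(255,0,0)),([0,.0425,-.013],(0,255,0)),([0,-.0425,-.013],(0,255,0)),([0,0,-.073],(255,0,255))):cv2.circle(im,P(s["ee_pos"]+C.apply(p)),4,col,-1)
    out.append(im)
cv2.imwrite("pics/g2.png",np.hstack(out)[:,:,::-1])
```

```text
(no output)
```

View pics/g2.png

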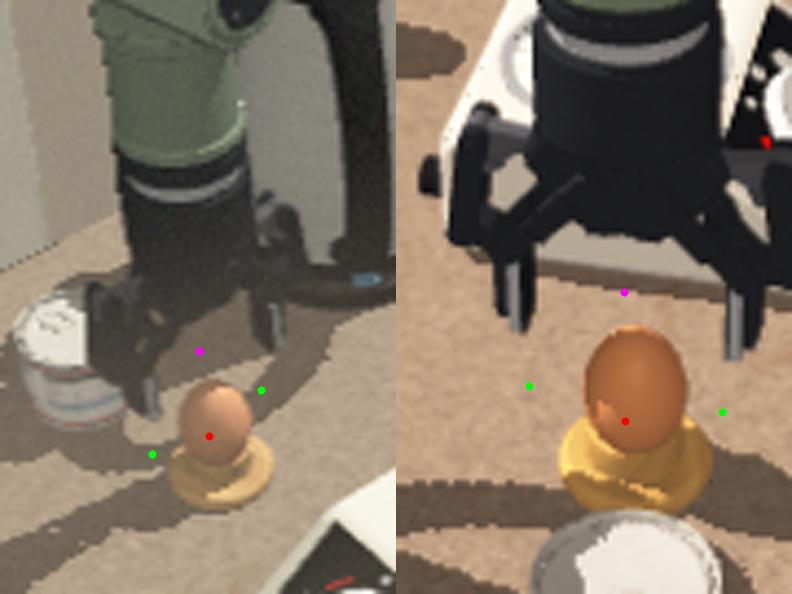

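Both views show the fingertips well above their computed (green) points: scene tips at (150,415) and (277,345), side tips at (517,330) and (735,357). I'll triangulate them.

Run:
```python
from h import *
S,D=bot.camera_info("scene"),bot.camera_info("side")
f=lambda u:np.array(u)/4.4+[220,120]
g=lambda u:(np.array(u)-[396,0])/4.4+[245,235]
def tri(a,b):
    r=least_squares(lambda p:np.r_[proj(S,p)[0]-a,proj(D,p)[0]-b],[.5,.17,.05]);print(r.x.round(4),r.fun.round(1))
tri(f((150,415)),g((735,357)));tri(f((277,345)),g((517,330)))
tri(f((215,422)),g((635,388))) # egg
tri(f((219,470)),g((635,462))) # foot approx
need([.5,.173,.03])
```

```text
[0.4568 0.1755 0.0742] [-1.3  1.  -1.  -0.6]
[0.5521 0.1745 0.0726] [-1.7  1.4 -1.3 -0.8]
[0.5005 0.1707 0.0443] [-0.9  0.7 -0.7 -0.4]
[0.5003 0.1716 0.0013] [-0.8  0.6 -0.6 -0.3]
t 2.07 pos [0.5024 0.1762 0.0287] need d [-0.0079 -0.006  -0.0033] a [0. 0. 0.] q [0.32 0.41 1.89 0.   0.84 0.31]
```

The evidence shows the tips are about 30 mm behind the stated TCP beyond the opening swing. The tips are at z≈0.073 where about 0.040 was expected, and the egg triangulates correctly at 0.044. So I'll work from the seen fingers: descend 38 mm, shift by (-3,-4) mm, then close.

```bash
python3 -m handwheel '[{"dx":-0.01,"dy":-0.007,"dz":0.03,"ax":0,"ay":0,"az":0,"jaw":1},{"dx":-0.01,"dy":-0.007,"dz":0.06,"ax":0,"ay":0,"az":0,"jaw":1},{"dx":-0.01,"dy":-0.007,"dz":0.08,"ax":0,"ay":0,"az":0,"jaw":1},{"dx":-0.01,"dy":-0.007,"dz":0.095,"ax":0,"ay":0,"az":0,"jaw":1},{"dx":-0.01,"dy":-0.007,"dz":0.095,"ax":0,"ay":0,"az":0,"jaw":0.72},{"dx":-0.01,"dy":-0.007,"dz":0.095,"ax":0,"ay":0,"az":0,"jaw":0.72},{"dx":-0.01,"dy":-0.007,"dz":0.095,"ax":0,"ay":0,"az":0,"jaw":0.72}]'
python3 - <<'E'
from h import *
import cv2
s=bot.sense();C=rot(s["eef_rot"]);out=[]
for nm,(x0,y0,w,h) in (("scene",(220,120,90,135)),("side",(245,235,90,135))):
    im=bot.grab_frame(nm)[y0:y0+h,x0:x0+w]
    out.append(cv2.resize(im,None,fx=4.4,fy=4.4,interpolation=cv2.INTER_CUBIC))
cv2.imwrite("pics/g3.png",np.hstack(out)[:,:,::-1])
E
```

```text
time: 2.65
ee_pos: [0.4994, 0.1715, -0.0102]
eef_rot: [0.0, 0.707, 0.707, 0.001]
contact_force: [-1.2, 0.4, -0.0]
grip_width: 0.722
grip_force: 0.0
```

View pics/g3.png

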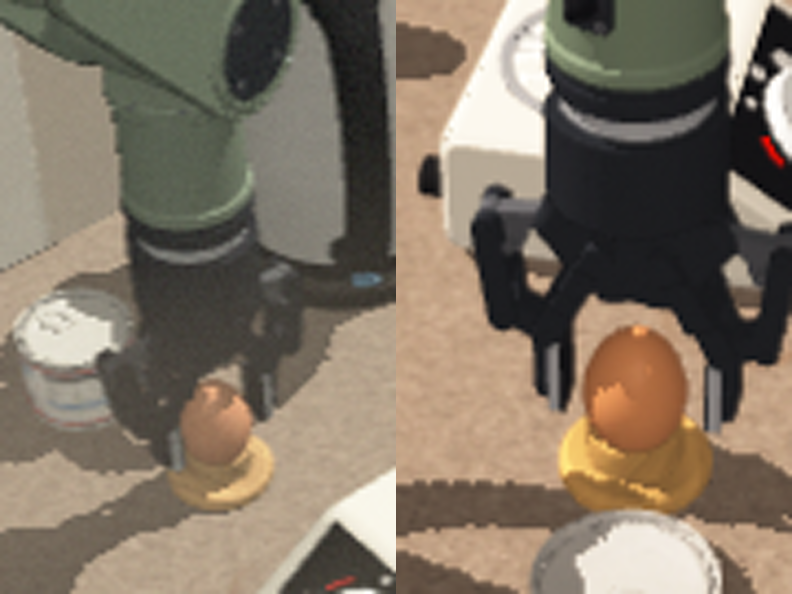

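The fingers now straddle the egg, with tips about 20 mm below its centre and centred side to side. Closing.

```bash
python3 -m handwheel '[{"dx":0,"dy":0,"dz":0,"ax":0,"ay":0,"az":0,"jaw":0},{"dx":0,"dy":0,"dz":0,"ax":0,"ay":0,"az":0,"jaw":0},{"dx":0,"dy":0,"dz":0,"ax":0,"ay":0,"az":0,"jaw":0},{"dx":0,"dy":0,"dz":0,"ax":0,"ay":0,"az":0,"jaw":0},{"dx":0,"dy":0,"dz":0,"ax":0,"ay":0,"az":0,"jaw":0},{"dx":0,"dy":0,"dz":0,"ax":0,"ay":0,"az":0,"jaw":0}]'
python3 -c "
from h import *
need([.5,.171,.11],DOWN)"
```

```text
time: 3.25
ee_pos: [0.5007, 0.1717, -0.0099]
eef_rot: [0.001, 0.707, 0.707, 0.002]
contact_force: [4.4, -1.4, 5.1]
grip_width: 0.502
grip_force: 60.7
t 3.25 pos [ 0.5007  0.1717 -0.0099] need d [-0.0014 -0.0006 -0.2997] a [ 0.0012 -0.0003 -0.    ] q [ 0.31  0.46  1.94 -0.    0.74  0.31]
```

```bash
python3 -m handwheel '[{"dx":0,"dy":0,"dz":-0.01,"ax":0,"ay":0,"az":0,"jaw":0},{"dx":0,"dy":0,"dz":-0.03,"ax":0,"ay":0,"az":0,"jaw":0},{"dx":0,"dy":0,"dz":-0.06,"ax":0,"ay":0,"az":0,"jaw":0},{"dx":0,"dy":0,"dz":-0.1,"ax":0,"ay":0,"az":0,"jaw":0},{"dx":0,"dy":0,"dz":-0.15,"ax":0,"ay":0,"az":0,"jaw":0},{"dx":0,"dy":0,"dz":-0.2,"ax":0,"ay":0,"az":0,"jaw":0},{"dx":0,"dy":0,"dz":-0.25,"ax":0,"ay":0,"az":0,"jaw":0},{"dx":0,"dy":0,"dz":-0.3,"ax":0,"ay":0,"az":0,"jaw":0},{"dx":0,"dy":0,"dz":-0.3,"ax":0,"ay":0,"az":0,"jaw":0},{"dx":0,"dy":0,"dz":-0.3,"ax":0,"ay":0,"az":0,"jaw":0}]'
python3 - <<'E'
from h import *
import cv2
s=bot.sense()
d=s["ee_pos"]-[.5007,.1717,-.0099]
for nm in("scene","side"):
    c=bot.camera_info(nm);im=bot.grab_frame(nm);cv2.imwrite(f"pics/l_{nm}.png",im[:,:,::-1])
    h=cv2.cvtColor(im,cv2.COLOR_RGB2HSV).astype(int)
    u,v=proj(c,np.array([.5005,.171,.045])+d)[0]
    m=((h[:,:,0]<13)&(h[:,:,1]>90)&(h[:,:,2]>60)).astype(np.uint8)
    m[:int(v)-40]=0;m[int(v)+40:]=0;m[:,:int(u)-40]=0;m[:,int(u)+40:]=0
    n,l,st,ce=cv2.connectedComponentsWithStats(m);i=1+st[1:,4].argmax()
    print(nm,"pred egg",u.round(1),v.round(1),"seen box",st[i],ce[i].round(1))
need([.5527,-.030,.11],DOWN)
E
```

```text
time: 4.08
ee_pos: [0.4978, 0.1713, 0.1096]
eef_rot: [-0.0, 0.707, 0.707, -0.0]
contact_force: [-0.3, -0.7, -0.7]
grip_width: 0.503
grip_force: 61.1
scene pred egg 263.2 183.6 seen box [259 173  15  21 162] [265.5 182.1]
side pred egg 299.9 272.6 seen box [288 259  24  31 569] [300.2 273.7]
t 4.18 pos [0.497  0.1709 0.108 ] need d [-0.5023  0.1393 -0.0052] a [-0.0013  0.0003 -0.0001] q [0.31 0.32 1.8  0.   1.03 0.31]
```

The egg rose with the gripper (seen within 2 px of prediction). The egg-to-ring displacement measured by both cameras is (0.0522,-0.2003), so I carry it over by that shift.

```bash
python3 -m handwheel '[{"dx":-0.04,"dy":0.01,"dz":0,"ax":0,"ay":0,"az":0,"jaw":0},{"dx":-0.1,"dy":0.026,"dz":0,"ax":0,"ay":0,"az":0,"jaw":0},{"dx":-0.18,"dy":0.047,"dz":0,"ax":0,"ay":0,"az":0,"jaw":0},{"dx":-0.26,"dy":0.068,"dz":0,"ax":0,"ay":0,"az":0,"jaw":0},{"dx":-0.34,"dy":0.089,"dz":0,"ax":0,"ay":0,"az":0,"jaw":0},{"dx":-0.42,"dy":0.11,"dz":0,"ax":0,"ay":0,"az":0,"jaw":0},{"dx":-0.48,"dy":0.126,"dz":0,"ax":0,"ay":0,"az":0,"jaw":0},{"dx":-0.501,"dy":0.131,"dz":0,"ax":0,"ay":0,"az":0,"jaw":0},{"dx":-0.501,"dy":0.131,"dz":0,"ax":0,"ay":0,"az":0,"jaw":0},{"dx":-0.501,"dy":0.131,"dz":0,"ax":0,"ay":0,"az":0,"jaw":0}]'
python3 -m handwheel '[{"dx":0,"dy":0,"dz":0.03,"ax":0,"ay":0,"az":0,"jaw":0},{"dx":0,"dy":0,"dz":0.06,"ax":0,"ay":0,"az":0,"jaw":0},{"dx":0,"dy":0,"dz":0.08,"ax":0,"ay":0,"az":0,"jaw":0},{"dx":0,"dy":0,"dz":0.08,"ax":0,"ay":0,"az":0,"jaw":0},{"dx":0,"dy":0,"dz":0.08,"ax":0,"ay":0,"az":0,"jaw":0}]'
python3 - <<'E'
from h import *
import cv2
s=bot.sense();out=[];print(s["ee_pos"])
for nm,(x0,y0,w,h) in (("scene",(295,190,80,90)),("side",(255,195,80,90))):
    im=bot.grab_frame(nm)[y0:y0+h,x0:x0+w]
    out.append(cv2.resize(im,None,fx=5,fy=5,interpolation=cv2.INTER_CUBIC))
cv2.imwrite("pics/p1.png",np.hstack(out)[:,:,::-1])
E
```

```text
time: 5.02
ee_pos: [0.5501, -0.0285, 0.1081]
eef_rot: [-0.002, 0.708, 0.707, -0.001]
contact_force: [-0.1, 0.0, -0.2]
grip_width: 0.502
grip_force: 61.1
time: 5.43
ee_pos: [0.5506, -0.028, 0.0769]
eef_rot: [-0.001, 0.707, 0.708, -0.0]
contact_force: [-0.1, 0.3, -0.2]
grip_width: 0.501
grip_force: 61.1
[ 0.55062265 -0.02795555  0.07688498]
```

View pics/p1.png

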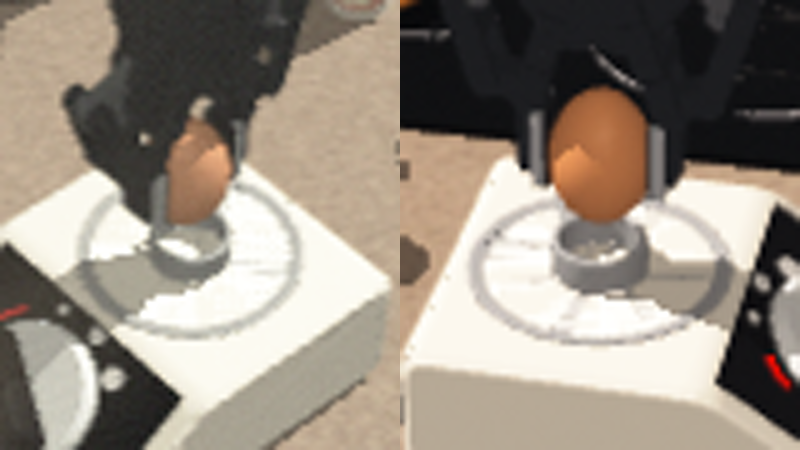

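The side crop shows the egg centred over the ring (egg x 601, ring 602). In the scene crop the egg axis is at about 192 and the ring at 191. Lowering with force checks; that uses up my picture views, so later checks are numeric.

```bash
python3 -m handwheel '[{"dx":0,"dy":0,"dz":0.015,"ax":0,"ay":0,"az":0,"jaw":0},{"dx":0,"dy":0,"dz":0.03,"ax":0,"ay":0,"az":0,"jaw":0},{"dx":0,"dy":0,"dz":0.04,"ax":0,"ay":0,"az":0,"jaw":0},{"dx":0,"dy":0,"dz":0.05,"ax":0,"ay":0,"az":0,"jaw":0},{"dx":0,"dy":0,"dz":0.055,"ax":0,"ay":0,"az":0,"jaw":0},{"dx":0,"dy":0,"dz":0.055,"ax":0,"ay":0,"az":0,"jaw":0}]'
python3 -m handwheel '[{"dx":0,"dy":0,"dz":0.003,"ax":0,"ay":0,"az":0,"jaw":0},{"dx":0,"dy":0,"dz":0.006,"ax":0,"ay":0,"az":0,"jaw":0},{"dx":0,"dy":0,"dz":0.006,"ax":0,"ay":0,"az":0,"jaw":0},{"dx":0,"dy":0,"dz":0.006,"ax":0,"ay":0,"az":0,"jaw":0}]'
```

```text
time: 6.03
ee_pos: [0.5522, -0.0295, 0.0554]
eef_rot: [0.001, 0.707, 0.707, 0.0]
contact_force: [1.6, -2.3, 1.5]
grip_width: 0.5
grip_force: 61.2
time: 6.37
ee_pos: [0.5528, -0.03, 0.0543]
eef_rot: [0.002, 0.707, 0.707, 0.001]
contact_force: [0.9, -3.9, 6.3]
grip_width: 0.501
grip_force: 61.7
```

```bash
python3 -m handwheel '[{"dx":-0.004,"dy":0.001,"dz":0.001,"ax":0,"ay":0,"az":0,"jaw":0},{"dx":-0.004,"dy":0.001,"dz":0.003,"ax":0,"ay":0,"az":0,"jaw":0},{"dx":-0.004,"dy":0.001,"dz":0.003,"ax":0,"ay":0,"az":0,"jaw":0}]'
```

```text
time: 6.62
ee_pos: [0.5533, -0.0309, 0.053]
eef_rot: [0.001, 0.707, 0.707, 0.001]
contact_force: [1.3, -1.9, 6.6]
grip_width: 0.507
grip_force: 61.8
```

```bash
python3 -m handwheel '[{"dx":-0.002,"dy":0,"dz":0,"ax":0,"ay":0,"az":0,"jaw":0.53},{"dx":-0.002,"dy":0,"dz":0,"ax":0,"ay":0,"az":0,"jaw":0.56},{"dx":-0.002,"dy":0,"dz":0,"ax":0,"ay":0,"az":0,"jaw":0.6},{"dx":-0.002,"dy":0,"dz":0,"ax":0,"ay":0,"az":0,"jaw":0.66},{"dx":-0.002,"dy":0,"dz":0,"ax":0,"ay":0,"az":0,"jaw":0.75},{"dx":-0.002,"dy":0,"dz":0,"ax":0,"ay":0,"az":0,"jaw":0.85},{"dx":-0.002,"dy":0,"dz":0,"ax":0,"ay":0,"az":0,"jaw":0.85},{"dx":-0.002,"dy":0,"dz":0,"ax":0,"ay":0,"az":0,"jaw":0.85}]'
cat > egg.py <<'E'
from h import *
import cv2
for nm in("scene","side"):
    c=bot.camera_info(nm);im=bot.grab_frame(nm);cv2.imwrite(f"pics/e_{nm}.png",im[:,:,::-1])
    h=cv2.cvtColor(im,cv2.COLOR_RGB2HSV).astype(int)
    u,v=proj(c,[.5527,-.030,.109])[0]
    m=((h[:,:,0]<13)&(h[:,:,1]>90)&(h[:,:,2]>60)).astype(np.uint8)
    m[:int(v)-30]=0;m[int(v)+30:]=0;m[:,:int(u)-25]=0;m[:,int(u)+25:]=0
    n,l,st,ce=cv2.connectedComponentsWithStats(m);i=1+st[1:,4].argmax()
    print(nm,"pred",u.round(1),v.round(1),"seen",st[i],ce[i].round(1))
    if nm=="side":
        ys,xs=np.nonzero(l==i);print("tilt px/row",np.polyfit(ys,xs,1)[0].round(3))
E
python3 egg.py
```

```text
time: 7.28
ee_pos: [0.5514, -0.0314, 0.0515]
eef_rot: [-0.0, 0.707, 0.707, -0.0]
contact_force: [-0.0, -0.2, 0.1]
grip_width: 0.847
grip_force: 0.0
scene pred 331.8 230.8 seen [326 221  16  20 173] [334.2 231.1]
side pred 294.0 234.0 seen [284 221  21  26 406] [294.5 234. ]
tilt px/row 0.017
```

The egg stands upright in the ring (2 px from prediction or less, tilt about 1°). Next: lift clear and compute the dial pose, using the g2/g3 readings for the real fingertip offset.

```bash
python3 -m handwheel '[{"dx":0,"dy":0,"dz":-0.02,"ax":0,"ay":0,"az":0,"jaw":1},{"dx":0,"dy":0,"dz":-0.06,"ax":0,"ay":0,"az":0,"jaw":1},{"dx":0,"dy":0,"dz":-0.13,"ax":0,"ay":0,"az":0,"jaw":1},{"dx":0,"dy":0,"dz":-0.21,"ax":0,"ay":0,"az":0,"jaw":1},{"dx":0,"dy":0,"dz":-0.29,"ax":0,"ay":0,"az":0,"jaw":1},{"dx":0,"dy":0,"dz":-0.37,"ax":0,"ay":0,"az":0,"jaw":1},{"dx":0,"dy":0,"dz":-0.37,"ax":0,"ay":0,"az":0,"jaw":1},{"dx":0,"dy":0,"dz":-0.37,"ax":0,"ay":0,"az":0,"jaw":1}]'
python3 egg.py
cat >> h.py <<'E'
t=np.deg2rad(35); n=np.array([-np.sin(t),0,np.cos(t)]); up=np.array([np.cos(t),0,np.sin(t)])
GRIP=np.array([.4276,-.0300,.0677])
def dialR(a):  # dial angle -> tool R, tool x along bar
    b=np.cos(np.deg2rad(55)-a)*up+np.sin(np.deg2rad(55)-a)*np.array([0,1.,0]); z=-n; return np.c_[b,np.cross(z,b),z]
E
python3 - <<'E'
from h import *
S,D=bot.camera_info("scene"),bot.camera_info("side")
f=lambda u:np.array(u)/4.4+[220,120]
g=lambda u:(np.array(u)-[396,0])/4.4+[245,235]
def tri(a,b):
    r=least_squares(lambda p:np.r_[proj(S,p)[0]-a,proj(D,p)[0]-b],[.5,.17,.05]);print(r.x.round(4),r.fun.round(1))
print("g3 tips");tri(f((175,468)),g((715,430)));tri(f((264,417)),g((556,410)))
b=dialR(0)[:,0]
for s in(1,-1):print("bar end",(proj(S,GRIP+n*.008+s*.033*b)[0]-[210,170])*4,(proj(D,GRIP+n*.008+s*.033*b)[0]-[240,220])*4)
need(GRIP+n*.07,dialR(0))
E
```

```text
time: 8.05
ee_pos: [0.5528, -0.0316, 0.2024]
eef_rot: [0.002, 0.707, 0.707, 0.002]
contact_force: [-1.1, 0.8, -0.8]
grip_width: 0.998
grip_force: 0.0
scene pred 331.8 230.8 seen [326 221  16  20 145] [333.4 230.6]
side pred 294.0 234.0 seen [285 221  20  26 298] [296.2 236.1]
tilt px/row -0.246
g3 tips
[0.4658 0.1703 0.0261] [-1.3  1.  -1.  -0.6]
[0.5364 0.1703 0.0249] [-1.1  0.9 -0.9 -0.5]
bar end [317.82847966 336.38947259] [419.44558625 146.71835696]
bar end [336.20270194 438.03563169] [488.72879361 128.62388596]
t 8.15 pos [ 0.5509 -0.0314  0.1992] need d [ 0.0034 -0.4084  0.1859] a [-0.1887  0.0595  0.1882] q [-0.08  0.28  1.61  0.    1.26 -0.08]
```

```bash
python3 -m handwheel '[{"dx":0.003,"dy":-0.1,"dz":0.01,"ax":-0.02,"ay":0.006,"az":0.02,"jaw":1},{"dx":0.003,"dy":-0.2,"dz":0.04,"ax":-0.05,"ay":0.015,"az":0.05,"jaw":1},{"dx":0.003,"dy":-0.3,"dz":0.08,"ax":-0.08,"ay":0.025,"az":0.08,"jaw":1},{"dx":0.003,"dy":-0.4,"dz":0.12,"ax":-0.11,"ay":0.035,"az":0.11,"jaw":1},{"dx":0.003,"dy":-0.408,"dz":0.16,"ax":-0.14,"ay":0.045,"az":0.14,"jaw":0.8},{"dx":0.003,"dy":-0.408,"dz":0.186,"ax":-0.17,"ay":0.053,"az":0.17,"jaw":0.6},{"dx":0.003,"dy":-0.408,"dz":0.186,"ax":-0.189,"ay":0.0595,"az":0.188,"jaw":0.5},{"dx":0.003,"dy":-0.408,"dz":0.186,"ax":-0.189,"ay":0.0595,"az":0.188,"jaw":0.5},{"dx":0.003,"dy":-0.408,"dz":0.186,"ax":-0.189,"ay":0.0595,"az":0.188,"jaw":0.5},{"dx":0.003,"dy":-0.408,"dz":0.186,"ax":-0.189,"ay":0.0595,"az":0.188,"jaw":0.5}]'
python3 - <<'E'
from h import *
import cv2
need(GRIP+n*.07,dialR(0))
W=bot.camera_info("wrist");im=bot.grab_frame("wrist");cv2.imwrite("pics/d1.png",im[:,:,::-1])
b=dialR(0)[:,0]
print(proj(W,np.array([GRIP+n*.008,GRIP+n*.008+.033*b,GRIP+n*.008-.033*b,GRIP-n*.022])).round(0))
g=cv2.cvtColor(im,cv2.COLOR_RGB2GRAY)
# skirt: bright gray circle; ascii map
sm=cv2.resize(g,(80,60),interpolation=cv2.INTER_AREA)
for r in sm[14:56]:print("".join(" .:-=+*#%@"[min(9,int(v)//26)] for v in r))
E
```

```text
time: 8.98
ee_pos: [0.3878, -0.0301, 0.1246]
eef_rot: [0.139, 0.846, 0.441, 0.267]
contact_force: [0.4, -0.4, 0.5]
grip_width: 0.503
grip_force: 0.0
t 8.98 pos [ 0.3878 -0.0301  0.1246] need d [ 0.0002 -0.0003 -0.0015] a [ 0.0001 -0.0001  0.0003] q [-0.22 -0.16  2.5   0.57  0.24 -0.13]
[[324. 245.]
 [324. 200.]
 [323. 285.]
 [323. 233.]]
**************************************#%%@@@@@%@@@@@@%+=++*#***=-------:::::::::
*************************************#%#=%@@@@%@@@@@#+===++*#*=--------:::::::::
************************************##+::+@@@%%@@@%+======+**=--------::::::::::
***************************+*****+###=::::#@@%%@%#=========++==-------::::::::::
*******************************+*##*::::::-%@%%#**=========+===---+**=::::::::::
****************************+*+###=::::::::+@%#***========++====+****+====--::::
****************************++##*-::::::::::#@+***+=====+*@%==+*****++===*=:::::
+**********+***************+*##+:::::::--:::-#++***+=*%@@%@@*****+=---===**:::::
++************************+###=:::::::=+*+--+=*+****%@@@@%@@@***=-----=====:::::
==+**********************=+#*::
[... 1937 characters left out ...]
...::::::+*************:::::.............. ..   .-. ..  
:::::::::::::=-.:::::::...::::::-**************=::::............... .    :: .   
::::::::::::=:....:::.....::::::=*+************+:::..................    :: .   
:::::::::::-:....:::......::::::-**************=::...................    .- .   
:::::::::::.....::=-.....:::::::-+++********+++-::..........::........   .-..   
::::::::::.....::--.....=#:::::::::::--==-::...::............:..........  ::.   
-:::::::......::::.....-##::::.:::::::::::.....:......................... .-.   
=-:::::......::::.....:*##::::.:::::::::...............  ....................   
===:::......:::::.....+###:::.....::::::...............  :..................
```

Run:
```python
import cv2,numpy as np
g=cv2.cvtColor(cv2.imread("pics/d1.png"),cv2.COLOR_BGR2GRAY)
for r in range(176,296,8):
    row=g[r-1:r+2,250:390].mean(0)
    print(r,"".join(" .:-=+*#%@"[min(9,int(v)//26)] for v in row[::2]))
```

```text
176 :::::::::::::::::::::::::::::::::::::::::::::::::::-=-:-*****+===++***
184 :::::::::::::::::::::::-=**###%%%%%%%%%%@@@@%%+-::-+*+-:::=****+===++*
192 ::::::::::::::::::-+**######+-:=#*-:::+#######%%@@@#=:::::::-+****+=+=
200 :::::::.......:=+*##******+-.::-**-::::*###########%@@@+:::=****%%@@%#
208 .:..........:++************-.:::*#+::::+##############%@@+-+##*=:-*%%@
216 ...........-++*************+:.::=**::::-################%@*:::::::::=%
224 ...........=++*************+-.:.-*#=::::*################%%=:----:::::
232 =:.........-++**************=:..:+#+::::=###############%%#*######+:::
240 =++=:.......-++*************+:...:=-::::-*##############%*:::-==-:::::
248 =--=++=:......-+*************=...::::::::+#############*-:::::::::::::
256 ---==-=++=:.....:-++*********+:...:::::::=##########*-::::::::::::::::
264 ---------=+++:......::=++****+-.....:::::-*##**+=:::::::::::::::::::::
272 -----=------==++:............::......::::::::::::::::::::::::::::::-+*
280 --------------===++-...................:::::::::::::::::::::-=*#######
288 -==-----====-------=++-...............:.::::::::::::::=+##########****
```

The row profile shows the bar about 4 mm to the left in the image (-y tool) and turned about 5° back within the off play. I'll correct for both and descend in stages.

```bash
python3 -m handwheel '[{"dx":0,"dy":-0.01,"dz":0.04,"ax":0,"ay":0,"az":-0.028,"jaw":0.5},{"dx":0,"dy":-0.01,"dz":0.1,"ax":0,"ay":0,"az":-0.028,"jaw":0.5},{"dx":0,"dy":-0.01,"dz":0.16,"ax":0,"ay":0,"az":-0.028,"jaw":0.5},{"dx":0,"dy":-0.01,"dz":0.2,"ax":0,"ay":0,"az":-0.028,"jaw":0.5},{"dx":0,"dy":-0.01,"dz":0.24,"ax":0,"ay":0,"az":-0.028,"jaw":0.5},{"dx":0,"dy":-0.01,"dz":0.26,"ax":0,"ay":0,"az":-0.028,"jaw":0.5},{"dx":0,"dy":-0.01,"dz":0.27,"ax":0,"ay":0,"az":-0.028,"jaw":0.5},{"dx":0,"dy":-0.01,"dz":0.28,"ax":0,"ay":0,"az":-0.028,"jaw":0.5},{"dx":0,"dy":-0.01,"dz":0.28,"ax":0,"ay":0,"az":-0.028,"jaw":0.5}]'
python3 -m handwheel '[{"dx":0,"dy":0,"dz":0.006,"ax":0,"ay":0,"az":0,"jaw":0.5},{"dx":0,"dy":0,"dz":0.012,"ax":0,"ay":0,"az":0,"jaw":0.5},{"dx":0,"dy":0,"dz":0.012,"ax":0,"ay":0,"az":0,"jaw":0.5}]'
python3 -c "
from h import *
s=bot.sense();C=rot(s['eef_rot']);e=s['ee_pos']-GRIP
print(e@n, C.inv().apply(e),s['qpos'].round(2))"
```

```text
time: 9.78
ee_pos: [0.4378, -0.0099, 0.0703]
eef_rot: [0.137, 0.82, 0.479, 0.28]
contact_force: [-1.0, 0.3, -1.3]
grip_width: 0.501
grip_force: 0.0
time: 10.03
ee_pos: [0.4402, -0.0096, 0.0659]
eef_rot: [0.136, 0.821, 0.479, 0.28]
contact_force: [0.2, 0.5, 0.3]
grip_width: 0.499
grip_force: 0.0
-0.00865150610288655 [ 0.02184728 -0.00220844  0.00974896] [-0.16  0.09  2.55  2.24  0.18 -1.86]
```

```bash
cat >> h.py <<'E'
def TGT(a,c): M=dialR(a); return GRIP+n*c-.004*dialR(-.087)[:,1],M
E
python3 -c "
from h import *
need(*TGT(-.087,-.0))"
```

```text
t 10.03 pos [ 0.4402 -0.0096  0.0659] need d [-0.0547 -0.0045 -0.0243] a [-0.0016 -0.0157 -0.0012] q [-0.16  0.09  2.55  2.24  0.18 -1.86]
```

```bash
python3 -m handwheel '[{"dx":-0.055,"dy":-0.004,"dz":-0.024,"ax":0,"ay":-0.016,"az":0,"jaw":0.5},{"dx":-0.055,"dy":-0.004,"dz":-0.024,"ax":0,"ay":-0.016,"az":0,"jaw":0.5},{"dx":-0.055,"dy":-0.004,"dz":-0.024,"ax":0,"ay":-0.016,"az":0,"jaw":0.5},{"dx":-0.055,"dy":-0.004,"dz":-0.024,"ax":0,"ay":-0.016,"az":0,"jaw":0.5},{"dx":-0.055,"dy":-0.004,"dz":-0.024,"ax":0,"ay":-0.016,"az":0,"jaw":0.5}]'
python3 -c "
from h import *
need(*TGT(-.087,-.0))"
```

```text
time: 10.45
ee_pos: [0.424, -0.0279, 0.0661]
eef_rot: [0.148, 0.827, 0.476, 0.26]
contact_force: [-0.4, -0.6, -0.4]
grip_width: 0.5
grip_force: 0.0
t 10.45 pos [ 0.424  -0.0279  0.0661] need d [0.0002 0.0009 0.0019] a [-0.0014  0.0001 -0.0012] q [-0.18  0.06  2.56  2.15  0.13 -1.78]
```

The arm is near its wrist limits (j5 0.13, j3 2.56). I'll fit a quick kinematic model from the logged poses to choose between the two grasp half-turns and check reach.

```bash
cat > kin.py <<'E'
from h import *
X=R.from_euler
def fk(q,k):
    d1,a1,L2,a3,L4,L6=k
    r1=X('z',q[0]);r2=r1*X('y',q[1]);r3=r2*X('y',q[2]);r4=r3*X('z',q[3]);r5=r4*X('y',q[4]);r6=r5*X('z',q[5]+np.pi/2*SG)
    return r1.apply([a1,0,d1])+r2.apply([0,0,L2])+r3.apply([a3,0,L4])+r5.apply([0,0,L6]),r6
SG=1
s=bot.sense()
Q=[([1.0950,.32016,1.56542,0,1.25739,-.02],[.2529,.51593,.19296]),([.31,.28,1.74,0,1.12,.31],[.4987,.173,.15]),([.31,.46,1.94,0,.74,.31],[.5007,.1717,-.0099]),
([.31,.32,1.8,0,1.03,.31],[.497,.1709,.108]),([-.08,.28,1.61,0,1.26,-.08],[.5509,-.0314,.1992]),([-.22,-.16,2.5,.57,.24,-.13],[.3878,-.0301,.1246]),([-.16,.09,2.55,2.24,.18,-1.86],[.4402,-.0096,.0659]),(s["qpos"],s["ee_pos"])]
k=least_squares(lambda k:np.r_[np.ravel([fk(q,k)[0]-p for q,p in Q]),(k-[.3,0,.4,0,.4,.25])*.01],[.3,0,.4,0,.4,.25]).x
lo=np.array([-3.11,-.84,.21,-1.34,.05,-2.56]);hi=np.array([3.11,2.01,2.61,4.49,2.63,2.56])
def ik(p,M,q0):
    f=lambda q:np.r_[(fk(q,k)[0]-p)*10,(fk(q,k)[1].inv()*R.from_matrix(M)).as_rotvec()]
    return least_squares(f,np.clip(q0,lo+.001,hi-.001),bounds=(lo,hi))
E
python3 - <<'E'
from kin import *
print(k.round(3),[np.round((fk(q,k)[0]-p)*1000,1) for q,p in Q])
print(fk(s["qpos"],k)[1].as_matrix().round(2),rot(s["eef_rot"]).as_matrix().round(2))
F=np.diag([-1,-1,1])
for half in(0,1):
  for a in(-.087,0.6,1.15):
    for c in(.07,-.03,-.05):
      p,M=TGT(a,c);M=M@F if half else M
      best=None
      for j4 in(0,1.6,3.1,4.3):
        for j6 in(-2,0,2):
          r=ik(p,M,[-.1,.1,2.4,j4,.2,j6])
          if best is None or r.cost<best.cost:best=r
      print(half,a,c,"cost",best.cost.round(6),best.x.round(2))
E
```

```text
[ 0.151 -0.024  0.629  0.03   0.434  0.39 ] [array([11.4, -3.1,  1.7]), array([  4.5, -11.8,  -0.5]), array([  0.9, -11. ,  -6.3]), array([  3.1, -10.7,  -2.6]), array([ -3.3, -12.5,   1.1]), array([-1.5, -5. ,  3.8]), array([ 0.1, -6. ,  0.5]), array([-0.1, -8.1,  2.3])]
[[ 0.41  0.71  0.57]
 [ 0.86 -0.5   0.  ]
 [ 0.29  0.49 -0.82]] [[ 0.41  0.71  0.57]
 [ 0.86 -0.5   0.  ]
 [ 0.29  0.49 -0.82]]
0 -0.087 0.07 cost 0.0 [-0.17 -0.15  2.52  0.51  0.2  -0.12]
0 -0.087 -0.03 cost 0.0 [-0.13  0.16  2.58  2.79  0.21 -2.38]
0 -0.087 -0.05 cost 0.0 [-0.12  0.23  2.58  2.89  0.28 -2.47]
0 0.6 0.07 cost 0.0 [-0.17 -0.15  2.52  0.51  0.2   0.57]
0 0.6 -0.03 cost 0.0 [-0.13  0.16  2.58  2.79  0.21 -1.69]
0 0.6 -0.05 cost 0.0 [-0.12  0.23  2.58  2.89  0.28 -1.78]
0 1.15 0.07 cost 0.0 [-0.17 -0.15  2.52  0.51  0.2   1.12]
0 1.15 -0.03 cost 0.0 [-0.13  0.16  2.58  2.79  0.21 -1.14]
0 1.15 -0.05 cost 0.0 [-0.12  0.23  2.58  2.89  0.28 -1.23]
1 -0.087 0.07 cost 0.000762 [-0.25 -0.15  2.54  0.91  0.22  2.56]
1 -0.087 -0.03 cost 0.0 [-0.13  0.16  2.58  2.79  0.21  0.76]
1 -0.087 -0.05 cost 0.0 [-0.12  0.23  2.58  2.89  0.28  0.67]
1 0.6 0.07 cost 1e-06 [-0.17 -0.15  2.51  0.5   0.2  -2.56]
1 0.6 -0.03 cost 0.0 [-0.13  0.16  2.58  2.79  0.21  1.45]
1 0.6 -0.05 cost 0.0 [-0.12  0.23  2.58  2.89  0.28  1.36]
1 1.15 0.07 cost 0.0 [-0.17 -0.15  2.52  0.51  0.2  -2.03]
1 1.15 -0.03 cost 0.0 [-0.13  0.16  2.58  2.79  0.21  2.  ]
1 1.15 -0.05 cost 0.0 [-0.12  0.23  2.58  2.89  0.28  1.91]
```

The current grasp branch reaches down to full depth (j6 about -2.47) and through the dial turn. I'll descend slowly so the wrist roll can keep up.

```bash
python3 -m handwheel '[{"dx":0,"dy":0.001,"dz":0.006,"ax":0,"ay":0,"az":0,"jaw":0.5},{"dx":0,"dy":0.001,"dz":0.012,"ax":0,"ay":0,"az":0,"jaw":0.5},{"dx":0,"dy":0.001,"dz":0.018,"ax":0,"ay":0,"az":0,"jaw":0.5},{"dx":0,"dy":0.001,"dz":0.024,"ax":0,"ay":0,"az":0,"jaw":0.5},{"dx":0,"dy":0.001,"dz":0.03,"ax":0,"ay":0,"az":0,"jaw":0.5},{"dx":0,"dy":0.001,"dz":0.036,"ax":0,"ay":0,"az":0,"jaw":0.5},{"dx":0,"dy":0.001,"dz":0.042,"ax":0,"ay":0,"az":0,"jaw":0.5},{"dx":0,"dy":0.001,"dz":0.042,"ax":0,"ay":0,"az":0,"jaw":0.5},{"dx":0,"dy":0.001,"dz":0.042,"ax":0,"ay":0,"az":0,"jaw":0.5}]'
python3 -c "
from h import *
need(*TGT(-.087,-.03))"
```

```text
time: 11.2
ee_pos: [0.4334, -0.0281, 0.0522]
eef_rot: [0.148, 0.827, 0.476, 0.259]
contact_force: [-0.4, -0.2, -0.8]
grip_width: 0.502
grip_force: 0.0
t 11.2 pos [ 0.4334 -0.0281  0.0522] need d [0.0012 0.0015 0.0349] a [-0.0017  0.0003 -0.0013] q [-0.17  0.11  2.56  2.48  0.16 -2.11]
```

Run:
```python
from h import *
import cv2
s=bot.sense();C=rot(s["eef_rot"]);W=bot.camera_info("wrist");im=bot.grab_frame("wrist");g=cv2.cvtColor(im,cv2.COLOR_RGB2GRAY)
zt=-(0.016+.008) # bar top in tool z
print(proj(W,s["ee_pos"]+C.apply([[x,y,zt] for x in(.033,0,-.033) for y in(-.009,.009)])).round(0).tolist())
for r in range(200,361,10):
    row=g[r-1:r+2,220:420].mean(0); print(r,"".join(" .:-=+*#%@"[min(9,int(v)//26)] for v in row[::2]))
```

```text
[[306.0, 237.0], [344.0, 237.0], [307.0, 299.0], [343.0, 299.0], [308.0, 355.0], [342.0, 355.0]]
200 ...........................................::--===+******++++==-::::::::::::::::==-:::=++++++=======
210 ..................................:=+++*******************######%%%%%%%%*=:::::=++=-:::::=+++++=====
220 ............................:=++++***********+:....:+**-....:=*********##%%@@@#=:::::::::::-+++++===
230 ........................:-=++++++++++++++++++:......::::::::::=**************#%%@@#-::::::::::*%%#*#
240 ......................:=++++++++++++++++++++=:.....:+**+:.:::::******************#%@%-:-*******+=#%%
250 =:...................==+++++++++++++++++++++=:.....:+**+..::::-********************#%@#::::::::::::+
260 -=++-...............:=+++++++++++++++++++++++:......+**+..::::-*********************#%%=::::::::::::
270 ----=++=:...........:=+++++++++++++++++++++++:......+**+..::::-*********************#%#-=+****+-::::
280 --------=++:.........:=++++++++++++++++++++++-......+**+....:.-********************#%*=*********-:::
290 -----------=++=.........-++++++++++++++++++++-......=++=......-******************##=::::::::::::::::
300 ---------------=++++++=-...-=++++++++++++++++-................-**********+:.:-+++++=:.::::::::::::::
310 ---------:.....=+++++=:.........-=+++++++++++=................=**********+....:=+++++=::::::::::::::
320 -------......-+++=+=:...................:--=+=................=+==-:............-++++++=:::::::.....
330 ----:......-++++++-........--.....................................................=++++++-::::::-***
340 ::..........:-=++=........:--=++:..................................................-=+=-::...::::::-
350 .........................:------=++-....................................:-=-....................:::.
360 .................:......-+=---------=+=:......................:=+***********=.......................
```

Run:
```python
from h import *
s=bot.sense();C=rot(s["eef_rot"]);W=bot.camera_info("wrist")
P=lambda p:proj(W,s["ee_pos"]+C.apply(p)).round(1).tolist()
th=np.linspace(0,2*np.pi,73)
for dx in(0,.005,.01):
    for dz in(0,-.006,.006):
        e=np.array(P(np.c_[dx+.04*np.cos(th),.04*np.sin(th),np.full(73,.006+dz)]))
        print(dx,dz,"skirt rows",e[:,1].min(),e[:,1].max(),"cols",e[:,0].min(),e[:,0].max())
```

```text
0 0 skirt rows 208.2 334.4 cols 255.9 392.8
0 -0.006 skirt rows 210.6 340.1 cols 254.0 395.0
0 0.006 skirt rows 205.9 329.1 cols 257.7 390.8
0.005 0 skirt rows 199.2 327.4 cols 255.4 393.4
0.005 -0.006 skirt rows 201.4 332.9 cols 253.5 395.6
0.005 0.006 skirt rows 197.1 322.2 cols 257.2 391.4
0.01 0 skirt rows 190.0 320.3 cols 254.9 394.0
0.01 -0.006 skirt rows 192.0 325.6 cols 252.9 396.2
0.01 0.006 skirt rows 188.2 315.2 cols 256.7 391.9
```

The profile shows the bar and skirt centred under the tool (bar at x 310–342, predicted 307–343). Continuing down.

```bash
python3 -m handwheel '[{"dx":0,"dy":0,"dz":0.01,"ax":0,"ay":0,"az":0,"jaw":0.5},{"dx":0,"dy":0,"dz":0.02,"ax":0,"ay":0,"az":0,"jaw":0.5},{"dx":0,"dy":0,"dz":0.03,"ax":0,"ay":0,"az":0,"jaw":0.5},{"dx":0,"dy":0,"dz":0.04,"ax":0,"ay":0,"az":0,"jaw":0.5},{"dx":0,"dy":0,"dz":0.05,"ax":0,"ay":0,"az":0,"jaw":0.5},{"dx":0,"dy":0,"dz":0.06,"ax":0,"ay":0,"az":0,"jaw":0.5},{"dx":0,"dy":0,"dz":0.067,"ax":0,"ay":0,"az":0,"jaw":0.5},{"dx":0,"dy":0,"dz":0.073,"ax":0,"ay":0,"az":0,"jaw":0.5},{"dx":0,"dy":0,"dz":0.075,"ax":0,"ay":0,"az":0,"jaw":0.5},{"dx":0,"dy":0,"dz":0.075,"ax":0,"ay":0,"az":0,"jaw":0.5}]'
python3 -c "
from h import *
need(*TGT(-.087,-.0495))"
```

```text
time: 12.08
ee_pos: [0.4502, -0.0282, 0.0275]
eef_rot: [0.148, 0.828, 0.476, 0.259]
contact_force: [0.3, 0.0, 0.7]
grip_width: 0.499
grip_force: 0.0
t 12.08 pos [ 0.4502 -0.0282  0.0275] need d [0.0018 0.0021 0.0089] a [-0.0017  0.0004 -0.0013] q [-0.16  0.21  2.57  2.76  0.25 -2.38]
```

```bash
python3 -m handwheel '[{"dx":0,"dy":0,"dz":0.005,"ax":0,"ay":0,"az":0,"jaw":0.5},{"dx":0,"dy":0,"dz":0.009,"ax":0,"ay":0,"az":0,"jaw":0.4},{"dx":0,"dy":0,"dz":0.009,"ax":0,"ay":0,"az":0,"jaw":0.3},{"dx":0,"dy":0,"dz":0.009,"ax":0,"ay":0,"az":0,"jaw":0},{"dx":0,"dy":0,"dz":0.009,"ax":0,"ay":0,"az":0,"jaw":0},{"dx":0,"dy":0,"dz":0.009,"ax":0,"ay":0,"az":0,"jaw":0},{"dx":0,"dy":0,"dz":0.009,"ax":0,"ay":0,"az":0,"jaw":0},{"dx":0,"dy":0,"dz":0.009,"ax":0,"ay":0,"az":0,"jaw":0}]'
python3 -c "
from h import *
s=bot.sense();print(rot(s['eef_rot']).inv().apply(s['contact_force']),s['torque'])
need(*TGT(-.087,-.0495))"
```

```text
time: 12.75
ee_pos: [0.4551, -0.0293, 0.0267]
eef_rot: [0.15, 0.827, 0.474, 0.262]
contact_force: [0.8, -9.5, 7.0]
grip_width: 0.194
grip_force: 58.4
[-5.82538384  8.79001661 -5.2394152 ] [-1.10056577 -0.44969927 -0.76594582]
t 12.75 pos [ 0.4551 -0.0293  0.0267] need d [-0.0004 -0.007   0.0003] a [ 0.0004 -0.0002 -0.0021] q [-0.16  0.22  2.56  2.78  0.27 -2.4 ]
```

The bar is gripped at the expected width (16.5 mm, 58 N). I'll ease the side load and pull straight out 14 mm.

```bash
python3 -m handwheel '[{"dx":0,"dy":0.005,"dz":-0.004,"ax":0,"ay":0,"az":0,"jaw":0},{"dx":0,"dy":0.005,"dz":-0.01,"ax":0,"ay":0,"az":0,"jaw":0},{"dx":0,"dy":0.005,"dz":-0.016,"ax":0,"ay":0,"az":0,"jaw":0},{"dx":0,"dy":0.005,"dz":-0.022,"ax":0,"ay":0,"az":0,"jaw":0},{"dx":0,"dy":0.005,"dz":-0.028,"ax":0,"ay":0,"az":0,"jaw":0},{"dx":0,"dy":0.005,"dz":-0.034,"ax":0,"ay":0,"az":0,"jaw":0},{"dx":0,"dy":0.005,"dz":-0.034,"ax":0,"ay":0,"az":0,"jaw":0},{"dx":0,"dy":0.005,"dz":-0.034,"ax":0,"ay":0,"az":0,"jaw":0}]'
python3 -c "
from h import *
s=bot.sense();print(rot(s['eef_rot']).inv().apply(s['contact_force']),s['torque'])
need(*TGT(-.087,-.0495))"
```

```text
time: 13.42
ee_pos: [0.4472, -0.0293, 0.0379]
eef_rot: [0.149, 0.827, 0.475, 0.26]
contact_force: [3.2, -2.8, 4.7]
grip_width: 0.2
grip_force: 59.5
[ 0.23511672  6.04380653 -1.9988113 ] [-0.24261161 -0.64789569 -0.18666996]
t 13.42 pos [ 0.4472 -0.0293  0.0379] need d [-0.0002 -0.0068  0.0346] a [-0.0007 -0.0001 -0.0014] q [-0.17  0.18  2.56  2.68  0.22 -2.3 ]
```

```bash
python3 -m handwheel '[{"dx":0,"dy":0.005,"dz":0,"ax":0,"ay":0,"az":0,"jaw":0},{"dx":0,"dy":0.01,"dz":0,"ax":0,"ay":0,"az":0.02,"jaw":0},{"dx":0,"dy":0.01,"dz":0,"ax":0,"ay":0,"az":0.04,"jaw":0},{"dx":0,"dy":0.01,"dz":0,"ax":0,"ay":0,"az":0.06,"jaw":0},{"dx":0,"dy":0.01,"dz":0,"ax":0,"ay":0,"az":0.08,"jaw":0},{"dx":0,"dy":0.01,"dz":0,"ax":0,"ay":0,"az":0.1,"jaw":0},{"dx":0,"dy":0.01,"dz":0,"ax":0,"ay":0,"az":0.12,"jaw":0},{"dx":0,"dy":0.01,"dz":0,"ax":0,"ay":0,"az":0.14,"jaw":0},{"dx":0,"dy":0.01,"dz":0,"ax":0,"ay":0,"az":0.14,"jaw":0}]'
python3 -c "
from h import *
s=bot.sense();C=rot(s['eef_rot']);print(C.inv().apply(s['contact_force']),C.inv().apply(s['torque']))
need(*TGT(1.15,-.036))"
```

```text
time: 14.17
ee_pos: [0.4468, -0.0291, 0.0376]
eef_rot: [0.086, 0.911, 0.285, 0.284]
contact_force: [-0.4, 13.8, 1.3]
grip_width: 0.197
grip_force: 59.6
[  8.19523536 -11.14897592  -1.21942208] [2.18284762 1.44881484 0.0055108 ]
t 14.17 pos [ 0.4468 -0.0291  0.0376] need d [-0.0023 -0.0051  0.0009] a [-0.0021  0.002   0.2532] q [-0.17  0.17  2.56  2.63  0.21 -1.82]
```

```bash
python3 -m handwheel '[{"dx":0.004,"dy":-0.006,"dz":0,"ax":0,"ay":0,"az":0.01,"jaw":0},{"dx":0.004,"dy":-0.006,"dz":0,"ax":0,"ay":0,"az":0.04,"jaw":0},{"dx":0.004,"dy":-0.006,"dz":0,"ax":0,"ay":0,"az":0.07,"jaw":0},{"dx":0.004,"dy":-0.006,"dz":0,"ax":0,"ay":0,"az":0.1,"jaw":0},{"dx":0.004,"dy":-0.006,"dz":0,"ax":0,"ay":0,"az":0.13,"jaw":0},{"dx":0.004,"dy":-0.006,"dz":0,"ax":0,"ay":0,"az":0.16,"jaw":0},{"dx":0.004,"dy":-0.006,"dz":0,"ax":0,"ay":0,"az":0.19,"jaw":0},{"dx":0.004,"dy":-0.006,"dz":0,"ax":0,"ay":0,"az":0.22,"jaw":0},{"dx":0.004,"dy":-0.006,"dz":0,"ax":0,"ay":0,"az":0.25,"jaw":0},{"dx":0.004,"dy":-0.006,"dz":0,"ax":0,"ay":0,"az":0.253,"jaw":0}]'
python3 -m handwheel '[{"dx":0,"dy":0,"dz":0,"ax":0,"ay":0,"az":0,"jaw":0},{"dx":0,"dy":0,"dz":0,"ax":0,"ay":0,"az":0,"jaw":0}]'
python3 -c "
from h import *
s=bot.sense();C=rot(s['eef_rot']);print(C.inv().apply(s['contact_force']),C.inv().apply(s['torque']))
need(*TGT(1.15,-.036))"
```

```text
time: 15.0
ee_pos: [0.4468, -0.0277, 0.0375]
eef_rot: [-0.03, 0.951, -0.091, 0.295]
contact_force: [-1.1, 5.5, -0.5]
grip_width: 0.201
grip_force: 59.8
time: 15.17
ee_pos: [0.4468, -0.0277, 0.0375]
eef_rot: [-0.029, 0.951, -0.089, 0.295]
contact_force: [-0.8, 5.9, -1.1]
grip_width: 0.194
grip_force: 59.8
[-2.4062374  -5.56614994  0.48187759] [ 0.98259363 -0.18140487  0.01674391]
t 15.17 pos [ 0.4468 -0.0277  0.0375] need d [-0.0044  0.0017  0.0006] a [-0.0002  0.0029  0.0006] q [-0.16  0.17  2.56  2.67  0.21 -1.05]
```

The dial is at the middle-dot angle with little load. Pushing straight in.

```bash
python3 -m handwheel '[{"dx":0,"dy":-0.002,"dz":0.006,"ax":0,"ay":0,"az":0,"jaw":0},{"dx":0,"dy":-0.002,"dz":0.012,"ax":0,"ay":0,"az":0,"jaw":0},{"dx":0,"dy":-0.002,"dz":0.018,"ax":0,"ay":0,"az":0,"jaw":0},{"dx":0,"dy":-0.002,"dz":0.024,"ax":0,"ay":0,"az":0,"jaw":0},{"dx":0,"dy":-0.002,"dz":0.03,"ax":0,"ay":0,"az":0,"jaw":0},{"dx":0,"dy":-0.002,"dz":0.035,"ax":0,"ay":0,"az":0,"jaw":0},{"dx":0,"dy":-0.002,"dz":0.037,"ax":0,"ay":0,"az":0,"jaw":0},{"dx":0,"dy":-0.002,"dz":0.037,"ax":0,"ay":0,"az":0,"jaw":0}]'
python3 -c "
from h import *
s=bot.sense();C=rot(s['eef_rot']);print(C.inv().apply(s['contact_force']),C.inv().apply(s['torque']))
need(*TGT(1.15,-.0495))"
```

```text
time: 15.83
ee_pos: [0.4548, -0.0276, 0.0262]
eef_rot: [-0.029, 0.95, -0.092, 0.296]
contact_force: [-17.0, -1.9, 18.2]
grip_width: 0.196
grip_force: 63.5
[ -3.26985582   2.50894218 -24.62357175] [-0.48915395 -0.41902009  0.01012203]
t 15.83 pos [ 0.4548 -0.0276  0.0262] need d [-0.0046  0.0019 -0.0002] a [ 0.0002  0.0023 -0.0008] q [-0.16  0.22  2.56  2.77  0.25 -1.15]
```

It stopped hard at the original depth. A small twist will confirm it is locked.

```bash
python3 -m handwheel '[{"dx":0,"dy":0,"dz":0,"ax":0,"ay":0,"az":0.015,"jaw":0},{"dx":0,"dy":0,"dz":0,"ax":0,"ay":0,"az":0.03,"jaw":0},{"dx":0,"dy":0,"dz":0,"ax":0,"ay":0,"az":0.03,"jaw":0},{"dx":0,"dy":0,"dz":0,"ax":0,"ay":0,"az":0.03,"jaw":0}]'
python3 -c "
from h import *
s=bot.sense();C=rot(s['eef_rot']);print(C.inv().apply(s['contact_force']),C.inv().apply(s['torque']))
need(*TGT(1.15,-.0495))"
python3 -m handwheel '[{"dx":0,"dy":0,"dz":0,"ax":0,"ay":0,"az":-0.03,"jaw":0},{"dx":0,"dy":0,"dz":0,"ax":0,"ay":0,"az":-0.03,"jaw":0},{"dx":0,"dy":0,"dz":-0.004,"ax":0,"ay":0,"az":-0.03,"jaw":0}]'
python3 -c "
from h import *
s=bot.sense();C=rot(s['eef_rot']);print(C.inv().apply(s['contact_force']),C.inv().apply(s['torque']))
need(*TGT(1.15,-.0495))"
```

```text
time: 16.17
ee_pos: [0.4549, -0.0275, 0.0263]
eef_rot: [-0.043, 0.945, -0.136, 0.294]
contact_force: [-15.2, -0.3, 17.9]
grip_width: 0.2
grip_force: 63.2
[ -2.15355352   0.93313409 -23.37210988] [-0.28922394 -0.34634556  0.00886404]
t 16.17 pos [ 0.4549 -0.0275  0.0263] need d [-0.0045  0.0027 -0.0001] a [ 0.0002  0.0023 -0.0307] q [-0.16  0.22  2.56  2.77  0.25 -1.05]
time: 16.42
ee_pos: [0.4543, -0.0277, 0.027]
eef_rot: [-0.029, 0.951, -0.091, 0.295]
contact_force: [-2.9, -0.9, -6.1]
grip_width: 0.191
grip_force: 59.5
[-5.59480851  1.9667404   3.3624424 ] [-0.16984576 -0.78193803 -0.01639214]
t 16.42 pos [ 0.4543 -0.0277  0.027 ] need d [-0.0048  0.0018  0.0022] a [ 0.0002  0.0028 -0.0005] q [-0.16  0.22  2.56  2.76  0.24 -1.14]
```

```bash
python3 -m handwheel '[{"dx":0,"dy":0,"dz":0.004,"ax":0,"ay":0,"az":0,"jaw":0},{"dx":0,"dy":0,"dz":0.006,"ax":0,"ay":0,"az":0.03,"jaw":0},{"dx":0,"dy":0,"dz":0.006,"ax":0,"ay":0,"az":0.06,"jaw":0},{"dx":0,"dy":0,"dz":0.006,"ax":0,"ay":0,"az":0.075,"jaw":0},{"dx":0,"dy":0,"dz":0.006,"ax":0,"ay":0,"az":0.075,"jaw":0},{"dx":0,"dy":0,"dz":0.006,"ax":0,"ay":0,"az":0.075,"jaw":0}]'
python3 -c "
from h import *
s=bot.sense();C=rot(s['eef_rot']);print(C.inv().apply(s['contact_force']),C.inv().apply(s['torque']))
need(*TGT(1.15,-.0495))"
python3 -m handwheel '[{"dx":0,"dy":0,"dz":0,"ax":0,"ay":0,"az":-0.03,"jaw":0},{"dx":0,"dy":0,"dz":0,"ax":0,"ay":0,"az":-0.06,"jaw":0},{"dx":0,"dy":0,"dz":0,"ax":0,"ay":0,"az":-0.075,"jaw":0},{"dx":0,"dy":0,"dz":0,"ax":0,"ay":0,"az":-0.075,"jaw":0}]'
python3 -c "
from h import *
s=bot.sense();C=rot(s['eef_rot']);print(C.inv().apply(s['contact_force']),C.inv().apply(s['torque']))
need(*TGT(1.15,-.0495))"
```

```text
time: 16.92
ee_pos: [0.455, -0.0271, 0.0262]
eef_rot: [-0.063, 0.934, -0.197, 0.291]
contact_force: [-22.8, -5.1, 29.5]
grip_width: 0.197
grip_force: 83.6
[  0.19965632   5.41710301 -37.21631255] [-1.06633899 -0.02508302 -2.23966014]
t 16.92 pos [ 0.455  -0.0271  0.0262] need d [-0.0039  0.0041 -0.0006] a [ 0.      0.0022 -0.0723] q [-0.15  0.22  2.56  2.77  0.25 -0.92]
time: 17.25
ee_pos: [0.4549, -0.0276, 0.0261]
eef_rot: [-0.029, 0.95, -0.091, 0.296]
contact_force: [-24.2, -2.4, 29.2]
grip_width: 0.197
grip_force: 65.0
[ -2.82872404   2.99578253 -37.79286867] [-0.59955416 -0.33187346 -0.01387613]
t 17.25 pos [ 0.4549 -0.0276  0.0261] need d [-0.0046  0.0019 -0.0005] a [ 0.0002  0.002  -0.0003] q [-0.16  0.22  2.56  2.78  0.25 -1.15]
```

Strong resisting torque (2.2 N m) at +13° shows it is locked, and it is re-centred at the dot. Release while still pressing lightly, then back straight out.

```bash
python3 -m handwheel '[{"dx":0,"dy":0,"dz":-0.002,"ax":0,"ay":0,"az":0,"jaw":0},{"dx":0,"dy":0,"dz":-0.002,"ax":0,"ay":0,"az":0,"jaw":0.25},{"dx":0,"dy":0,"dz":-0.002,"ax":0,"ay":0,"az":0,"jaw":0.35},{"dx":0,"dy":0,"dz":-0.002,"ax":0,"ay":0,"az":0,"jaw":0.5},{"dx":0,"dy":0,"dz":-0.002,"ax":0,"ay":0,"az":0,"jaw":0.5},{"dx":0,"dy":0,"dz":-0.002,"ax":0,"ay":0,"az":0,"jaw":0.5}]'
python3 -m handwheel '[{"dx":0,"dy":0,"dz":-0.012,"ax":0,"ay":0,"az":0,"jaw":0.5},{"dx":0,"dy":0,"dz":-0.024,"ax":0,"ay":0,"az":0,"jaw":0.5},{"dx":0,"dy":0,"dz":-0.036,"ax":0,"ay":0,"az":0,"jaw":0.5},{"dx":0,"dy":0,"dz":-0.048,"ax":0,"ay":0,"az":0,"jaw":0.5},{"dx":0,"dy":0,"dz":-0.06,"ax":0,"ay":0,"az":0,"jaw":0.5},{"dx":0,"dy":0,"dz":-0.072,"ax":0,"ay":0,"az":0,"jaw":0.5},{"dx":0,"dy":0,"dz":-0.084,"ax":0,"ay":0,"az":0,"jaw":0.5},{"dx":0,"dy":0,"dz":-0.096,"ax":0,"ay":0,"az":0,"jaw":0.5},{"dx":0,"dy":0,"dz":-0.096,"ax":0,"ay":0,"az":0,"jaw":0.5}]'
python3 - <<'E'
from h import *
import cv2
need(*TGT(1.15,.05))
W=bot.camera_info("wrist");s=bot.sense();C=rot(s["eef_rot"]);im=bot.grab_frame("wrist");g=cv2.cvtColor(im,cv2.COLOR_RGB2GRAY)
print(proj(W,GRIP+np.array([.0,0,0])).round(0), proj(W,[GRIP+n*.008+q*.033*dialR(1.15)[:,0] for q in(1,-1)]).round(0))
for r in range(150,331,10):
    row=g[r-1:r+2,220:420].mean(0); print(r,"".join(" .:-=+*#%@"[min(9,int(v)//26)] for v in row[::2]))
E
```

```text
time: 17.75
ee_pos: [0.458, -0.0276, 0.0267]
eef_rot: [-0.029, 0.95, -0.091, 0.297]
contact_force: [-0.4, -0.3, 0.4]
grip_width: 0.501
grip_force: 0.0
time: 18.5
ee_pos: [0.4356, -0.0276, 0.0587]
eef_rot: [-0.029, 0.95, -0.091, 0.297]
contact_force: [-0.2, 0.1, -0.6]
grip_width: 0.498
grip_force: 0.0
t 18.5 pos [ 0.4356 -0.0276  0.0587] need d [-0.0124  0.0031 -0.1547] a [-0.0002  0.0013 -0.0003] q [-0.17  0.1   2.55  2.37  0.14 -0.75]
[[330. 284.]] [[330. 229.]
 [329. 346.]]
150 @@#**#########%####*+=================================#########**#%@@@@@@@@@@@@@@@@@@@@@@%%%%%%%%%%%
160 @@@@@@@@%#****#######*=============================+##****#%%%%%%%%%%%%%%%%%%%%%%%%%%%%%%%%%%%%%%%%%
170 @@@@@@@@@@@@@@@@@@%%##**+=====================++++*%%%%%%%%%%%%%%%%%%%%%###***+==--:::::::::::::::::
180 @@@%%%%%%%%%%%%%%%%%%%%%%%%%#*++++++++++++++++++*++++=-:::::::::::::::::::::::::::::::::::::::::::::
190 %%%%%%%%%%%%%%%%###***+==--::::::::::::::::::::-*******+:::::::::::::-=++=-:::::::::::::::::::::::::
200 ::::::::::::::::::::::::::::-*****-:::::::::::::::::::::::::::::::-**********-::::::::::::
[... 675 characters left out ...]
************+::::::=**+:::::::+*********************+=:...............
280 :..................:=+********************+::::::=**+::::..-++******************++-.................
290 -....................:=+******************+:...:.=**+:.....-+++***************++-...................
300 *+:.............:+#####=:.:+**************+:...............-+++**********+:.:=#####+:...............
310 ***-.....::::::+#####*::.....:-=+*********+:...............=++++******+=-:...::*#####+::::::........
320 ****+::::::::+######=:...............::-=++:...............=+==-::.............:-*#####+::::::......
330 ****+::::::+######+::................................................:::::......::+######+:::::::---
```

The profile shows the pointer line at x≈321 and the medium dot at x≈322 (small dot at x≈282, large at x≈363), so it points at the middle dot. Retreat, check the egg, then hand in.

```bash
python3 -m handwheel '[{"dx":0,"dy":0,"dz":-0.015,"ax":0,"ay":0,"az":0,"jaw":0.5},{"dx":0,"dy":0,"dz":-0.03,"ax":0,"ay":0,"az":0,"jaw":0.5},{"dx":0,"dy":0,"dz":-0.045,"ax":0,"ay":0,"az":0,"jaw":0.5},{"dx":0,"dy":0,"dz":-0.06,"ax":0,"ay":0,"az":0,"jaw":0.5},{"dx":0,"dy":0,"dz":-0.075,"ax":0,"ay":0,"az":0,"jaw":0.5},{"dx":0,"dy":0,"dz":-0.09,"ax":0,"ay":0,"az":0,"jaw":0.5},{"dx":0,"dy":0,"dz":-0.105,"ax":0,"ay":0,"az":0,"jaw":0.5},{"dx":0,"dy":0,"dz":-0.12,"ax":0,"ay":0,"az":0,"jaw":0.5},{"dx":0,"dy":0,"dz":-0.12,"ax":0,"ay":0,"az":0,"jaw":0.5},{"dx":0,"dy":0,"dz":-0.12,"ax":0,"ay":0,"az":0,"jaw":0.5}]'
python3 egg.py
python3 - <<'E'
import cv2
g=cv2.imread("pics/e_side.png")[212:262,270:325]
h=cv2.cvtColor(g,cv2.COLOR_BGR2HSV)
for r in range(0,50,2):print("".join("e" if (h[r,c,1]>90 and h[r,c,0]<16) else " .:-=+*#%@"[min(9,int(g[r,c].mean())//26)] for c in range(55)))
E
```

```text
time: 19.38
ee_pos: [0.4081, -0.0274, 0.0977]
eef_rot: [-0.03, 0.95, -0.091, 0.297]
contact_force: [-0.4, 0.1, 0.2]
grip_width: 0.496
grip_force: 0.0
scene pred 331.8 230.8 seen [326 221  16  20 155] [333.3 231.6]
side pred 294.0 234.0 seen [285 221  20  26 297] [296.3 236.1]
tilt px/row -0.24
                              .::-.                    
                                 .:==:-.               
                                        ..             
                                              .. .  ...
                                                       
::..               ee**eeeeee.                         
*******+++++++++:ee#####eeeeeeee                       
*++**#%%##******e######eeeeeeeeee+::::..               
***#@@@@@@@@@@@%####*eeeeeeeeeeeee*********+++++++++:::
**#@@@@@@@@@@@%*e*eeeeeeeeeeeeeeee#@@@%%%###***********
*#@@@@@@@@@@@@#eeeeeeeeeeeeeeeeeeee%@@@@@@@@@@@@@@@@@@%
#@@@@@@@@@@@@%eeeeeeeeeeeeeeeeeeeee+%@@@@@@@@@@@@@@@@@@
@@@@@@@@%%####eeeeeeeeeeeeeeeeeeeee+###%%%@@@@@@@@@@@@@
@@@@@%####@@@@#eeeeeeeeeeeeeeeeeeee@@@@%%###%%@@@@@@@@@
@@@####@@@@@@@@eeeeeeeeeeeeeeeeeee#@@@@@@@@%###%@@@@@@@
@###*#@@@@@@@@@%eeeeeeeeeeeeeeeeee*@@@@@@@@@@%###@@@@@@
###%@@@@@@@%%@@*#=eeeeeeeeeeeeee--=#@@@@@@@@@@@###%@@@@
##%%@@@@@@@@@@@#**##+eeeeeeee-==---+++++++++###@###%@@%
#%@@@@@@@@@@@@@#+++++===========--=+++++++++++++==+%@%%
##@@@@@@@@@@@@%%%+++===========---=+==========+=--==*%%
##%@@@@@@@@@@@@@@@#+============+++++++++++++++=-==+++:
###%@@@@@@@@@@@@@@@@%#%@@@++++==+++++++++++++=--==+++= 
@%###%@@@@@@@@@@@@@%%@@@@@@@@@@@%%=++++++++=+#*++++++. 
@@@%%###%@@@@@@@@%%%@@@@@@@@@@@@@@@@@@@@@###*%@@@@%%- -
@@@@@@@#####%@@%@@@@@@@@@@@@@@@@@@@@%%###*#@@@@@@@%*
```

The egg stands upright and symmetric in the ring. The apparent tilt reading was just the sunlit highlight on its upper left.

```bash
python3 -c "
from station import bot
print(bot.sign_off())"
```

```text
the job is handed in; nothing more can be done
None
```

The brown egg stands upright in the cooker's steel ring, the dial is pushed back in and locked at the middle white dot, the arm never went near the tin, and I handed the job in at about 19.5 s.

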